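Lay out a pump kit around the rotor and volute in the kit tray

TASK

Finish laying out the pump kit in the blue six-pocket tray, where the rotor and the grey volute already stand in the end pockets of the front row (nearest the robot); do not shift them. Stand the shaft seal in the pocket between the two, the white capacitor in the pocket directly behind the rotor, and the brass impeller, neck up, in the pocket directly behind the volute. Lay the orange wear ring flat on top of the impeller, around its neck.

Things in the scene. Friction and masses are not known exactly. Their poses are not given: they have to be found in the camera images.
- tray: Blue fixed kit tray, 196 (x) by 296 (y) mm. Origin: centre of its underside, on the bench; x points away from the robot (behind), y to its left. Floor 3 mm thick, walls 4 mm thick with tops 12 mm above the bench. Pockets: front row centred at x -44 mm (100 deep in x), rear row at x +52 (84 deep); columns centred at y -94, 0, +94 (100, 80, 100 wide). An 18 mm lip juts from each end.
- rotor: Motor rotor standing on end in one of the two end pockets of the front row (either side): dark laminated cylinder 50 mm diameter with aluminium end rings, top at 54 mm, and a steel shaft pointing up to 92 mm. Loose, 0.7 kg. Origin: centre of its underside, on the tray floor; z up.
- volute: Grey cast pump volute in the other end pocket of the front row: round open bowl, 80 mm diameter, 36 mm high, with a bore 64 mm wide (stays empty) and a short outlet stub towards the robot, reaching 47 mm from the centre. Loose, 0.9 kg. Origin: centre of its underside, on the tray floor; z up.
- seal: Shaft seal, loose, standing on the bench: green rubber foot and head with a steel coil spring between, steel face on top; cylinder 36 mm diameter, 40 mm high, about 0.12 kg. Origin: centre of its underside; z up along its axis.
- capacitor: White motor capacitor, loose, standing on the bench: plain can 35 mm diameter, 70 mm high, black top with two brass tabs on top (to 79 mm); about 0.1 kg. Origin: centre of its underside; z up along its axis.
- impeller: Brass pump impeller, loose, lying on the bench neck up: two flat discs 62 mm diameter with vanes between, top face of the upper disc 21 mm above the underside; central neck 24 mm diameter rises from there to 38 mm (grip it there); about 0.28 kg. Origin: centre of its underside; z up along its axis.
- wear_ring: Orange plastic wear ring, loose, lying flat on the bench: outer diameter 50 mm, bore 38 mm, 14 mm high, about 0.05 kg. Origin: centre of its underside; z up along its axis. It goes over the impeller's 24 mm neck and lies on its upper disc.
There are look-alikes about, which are no part of the job. Leave any purple look-alike of the seal alone.

How it is judged:
By the outcome, as a careful person would: the job done as asked, in the order asked, and still so for the second after the job is handed in, with the robot touching nothing.
It also fails if it takes over 102 s, if anything falls off the work surface, if the arm or the gripper's body presses on something with over 40 N, if the wrist force passes 120 N, or if a joint passes its speed limit or range.

ROBOT

A 7-joint arm with a two-finger parallel gripper is mounted at the origin on the work surface. World frame = base frame: x ahead of the robot, y to its left, z up, the work surface at z = 0. Lengths are in m, angles in rad, forces in N, time in s.
With the tool pointing down it reaches from about 0.35 to 0.9 m from the base axis. Payload 8.1 kg.
Tool frame: the origin (TCP) lies midway between the tips of the shut fingers; the grasp point (between the pads) lies 19 mm behind it; z points along the fingers, y is the direction in which the jaws open and shut (so a half turn about z gives the same grasp; the last joint's range is limited). The gripper opens to 92 mm and grips with 3 to 60 N. Pads are 19 mm wide; open, the fingers measure 130 mm over their backs; the gripper's body (75 mm by 190 mm) begins 47 mm behind the grasp point.
Start: joints at [1.059, 0.434, 0.025, 1.573, -0.012, 1.134, -0.075], TCP at [0.248, -0.574, 0.227] pointing down, gripper open.
Joint ranges: [-2.62, 2.62], [-0.44, 2.09], [-1.27, 1.32], [0.08, 2.57], [-1.32, 4.46], [0.12, 2], [-2.74, 2.74]. Speed limits (rad/s): [2.22, 2.22, 3.01, 3.01, 3.14, 3.14, 3.14].

INTERFACE

Orientations are given as a rotation vector (axis times angle).
In Python, from cell import readout, imaging, arm gives the robot as it stands.
- The arm moves only by the tool send_rows, never from a script. Its arguments are lists of equal length, an entry for each row: "claw": the gripper command: -1 is fully open, 1 is shut, values between are in proportion; "delta_pos": the shift along the tool's x, y, z as a fraction of full scale, a list of three; "dr": the turn, a rotation vector about the tool's x, y, z as a fraction of full scale, a list of three. In form: {"claw": [claw, ...], "delta_pos": [[dx, dy, dz], ...], "dr": [[ax, ay, az], ...]}. A call has exactly 5 rows; each row is the pose to reach, as a shift and turn from the pose commanded when the call began, along the tool's axes at that moment; what a row does not reach only later rows make up. Full scale, the value 1, is 250 mm for a shift and 2 rad for a turn. A row lasts 1/10 s, in which the tool goes at most 50 mm and 8.59 degrees, less where a joint would pass 70% of its speed; a pose out of reach is approached as far as the arm can. A call with a number of a shift or a turn outside -1 to 1 is refused whole. A call with a gripper value outside its range is refused whole. The fingers move at their own pace and stop on an object; "force" is the grip in N (left out, the last holds). Time passes only in rows, so rows that repeat a pose let the fingers close, or fill a call up. It gives the time, the measured TCP pose, the force and the opening at its end, in the units of the state.
- readout.observe(): the state, without advancing time (a new reading comes with each control period).
- imaging.get_image(name): name is "side" or "top"; returns (picture, depth): 400x640x3 uint8, blue, green, red; 400x640 float32, m along the optical axis (not along the pixel's ray), 0 where there is no reading.
- imaging.get_calibration(name): a dict with "vfov" (degrees; the focal length in pixels is half the picture's height over the tangent of half this angle, whatever the lens; pixels are square), "cx", "cy" (the principal point, pixels), "extrinsics" (4x4, takes a point from world to camera coordinates). Camera axes: x right, y down, z forward; pixel columns grow to the right and rows downward; lengths in m; the calibration is good to about 2 mm. A picture is of the moment at which its call begins. get_calibration takes no time and is no camera call.
- arm.sign_off(): hands the job in, once; it reports no verdict.
The state is a dict: "clock": time; "joints": joint angles; "dq": joint speeds; "joint_efforts": joint torques, N m; "position": TCP position; "ee_rot": TCP orientation; "force": force on the tool from outside, world axes, zero at the start; "ft_torque": the same for the moment, N m; "width": opening from 0.0 (shut) to 1.0 (fully open).
Only numpy, scipy, OpenCV 4.12 (cv2) and the standard library are available. Lean on these libraries where they do the work, as an engineer would, in place of code of your own. Each camera call takes 0.05 s, during which the arm holds its last target.

## Working session

There is one attempt and no reset: what is moved stays moved. The work goes in short steps, Python scripts to look and compute and a tool call to move; the robot and the scene stay as the last step left them, time stands still between calls to the robot, and variables do not carry over. Pictures are saved under pics/ and viewed, and the job is handed in when it is done.

Besides the shell and the picture viewer there is one more tool, called after "Call:" as name(argument=value, ...) on one line, values as JSON. send_rows: Moves the arm, as the interface text tells. Its arguments: {"type":"object","properties":{"claw":{"type":"array","items":{"type":"number"}},"delta_pos":{"type":"array","items":{"type":"array","items":{"type":"number","minimum":-1,"maximum":1}}},"dr":{"type":"array","items":{"type":"array","items":{"type":"number","minimum":-1,"maximum":1}}},"force":{"type":"number"}},"required":["claw","delta_pos","dr"]}

```bash
ls; mkdir -p pics
python3 - <<'E'
from cell import readout, imaging, arm
import cv2
print(readout.observe())
for n in ("side","top"):
    im,d=imaging.get_image(n); c=imaging.get_calibration(n); print(n,c)
    cv2.imwrite(f"pics/{n}0.png",im)
    import numpy as np; np.save(f"pics/{n}0d.npy",d)
E
```

```text
pics
{'clock': 0.0, 'joints': array([ 1.05942066,  0.43521444,  0.02499209,  1.57409743, -0.0116078 ,
        1.13395845, -0.07508842]), 'dq': array([ 2.12444735e-04,  6.11553247e-04,  7.02522864e-04,  2.56928842e-03,
       -3.09744600e-04, -9.45572869e-05,  1.19875401e-04]), 'joint_efforts': array([-1.46715589e-03, -6.67869544e+01,  9.84047726e-01, -3.14464688e+01,
       -6.06284151e-02,  4.28554451e-02,  1.38211103e-04]), 'position': array([ 0.24817152, -0.57307433,  0.22595035]), 'ee_rot': array([-3.07479155e+00, -6.37223289e-01,  7.02328638e-04]), 'force': array([-0.21483363,  0.45810192, -0.09351227]), 'ft_torque': array([ 0.00376546, -0.0508747 ,  0.03854251]), 'width': 0.9975712367058993}
side {'vfov': 50.37506101296846, 'cx': 323.2063690253127, 'cy': 197.44306661382765, 'extrinsics': array([[ 0.93626398, -0.35121698,  0.0075099 , -0.46029927],
       [-0.27046255, -0.7343042 , -0.62261332,  0.15609065],
       [ 0.22418692,  0.58089928, -0.78249361,  0.84881731],
       [ 0.        ,  0.        ,  0.        ,  1.        ]])}
top {'vfov': 43.931762499905865, 'cx': 315.7844175703908, 'cy': 205.70647090639582, 'extrinsics': array([[-0.02597039, -0.99966166, -0.00145196,  0.00653442],
       [-0.99288287,  0.0259631 , -0.1162305 ,  0.49013509],
       [ 0.11622887, -0.00157693, -0.99322121,  1.0919422 ],
       [ 0.        ,  0.        ,  0.        ,  1.        ]])}
```

View pics/side0.png

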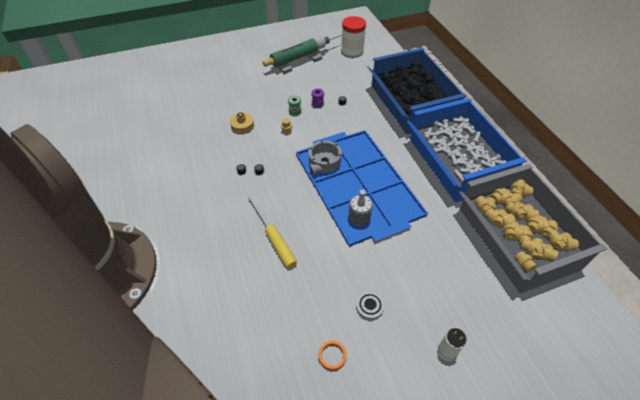

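View pics/top0.png

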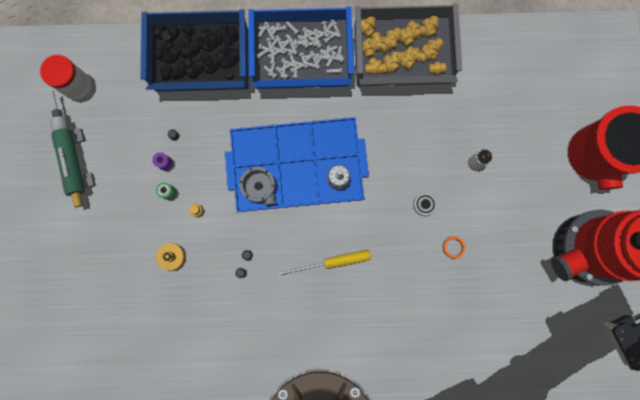

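```bash
cat > h.py <<'E'
import numpy as np, cv2
from cell import readout, imaging, arm
from scipy.spatial.transform import Rotation as R
def cal(n):
    c=imaging.get_calibration(n); f=200/np.tan(np.radians(c['vfov']/2)); return f,c['cx'],c['cy'],np.array(c['extrinsics'])
def plane(n,uv,z):
    f,cx,cy,E=cal(n); uv=np.atleast_2d(uv).astype(float)
    d=np.c_[(uv[:,0]-cx)/f,(uv[:,1]-cy)/f,np.ones(len(uv))]@E[:3,:3]
    o=-E[:3,:3].T@E[:3,3]
    return o+d*((z-o[2])/d[:,2])[:,None]
def proj(n,p):
    f,cx,cy,E=cal(n); q=np.atleast_2d(p)@E[:3,:3].T+E[:3,3]
    return np.c_[f*q[:,0]/q[:,2]+cx,f*q[:,1]/q[:,2]+cy]
def cloud(n,d):
    f,cx,cy,E=cal(n); v,u=np.mgrid[:400,:640]
    q=np.stack([(u-cx)/f*d,(v-cy)/f*d,d],-1)
    return (q-E[:3,3])@E[:3,:3]
def snap(n,name):
    im,d=imaging.get_image(n); cv2.imwrite(f"pics/{name}.png",im); np.save(f"pics/{name}d.npy",d); return im,d
def hsvmask(im,lo,hi):
    return cv2.inRange(cv2.cvtColor(im,cv2.COLOR_BGR2HSV),np.array(lo),np.array(hi))
def crop(im,u0,v0,u1,v1,k,name):
    cv2.imwrite(f"pics/{name}.png",cv2.resize(im[v0:v1,u0:u1],None,fx=k,fy=k,interpolation=cv2.INTER_CUBIC))
E
python3 - <<'E'
from h import *
for n in("top","side"):
    im=cv2.imread(f"pics/{n}0.png"); d=np.load(f"pics/{n}0d.npy")
    m=hsvmask(im,(105,150,60),(125,255,255))
    cs,_=cv2.findContours(m,cv2.RETR_EXTERNAL,cv2.CHAIN_APPROX_NONE)
    for c in cs:
        if cv2.contourArea(c)>1500:
            print(n,cv2.contourArea(c),cv2.boundingRect(c),cv2.approxPolyDP(c,3,True)[:,0].tolist())
    P=cloud(n,d)
    pts={"top":dict(seal=(165,191),cap=(485,156),imp=(170,257),purple=(162,161),bear=(424,204),nut=(196,210),tray=(300,180),bench=(300,320),volute=(258,185),rotor=(339,175)),"side":dict(bench=(200,300),tray=(370,190))}[n]
    for k,(u,v) in pts.items(): print(k,P[v,u].round(3))
im=cv2.imread("pics/top0.png")
crop(im,140,130,230,290,4,"c1"); crop(im,390,130,510,270,5,"c2"); crop(im,215,105,385,225,4,"c3")
im=cv2.imread("pics/side0.png")
crop(im,220,80,360,180,5,"c4"); crop(im,310,280,480,380,4,"c5")
E
```

```text
top 10659.5 (226, 118, 142, 93) [[354, 118], [232, 129], [232, 150], [226, 152], [228, 188], [236, 192], [237, 210], [363, 198], [361, 177], [367, 175], [364, 141], [356, 137]]
top 8272.5 (192, 7, 162, 81) [[350, 83], [350, 7], [249, 10], [246, 55], [242, 10], [192, 13], [238, 13], [240, 75], [252, 76], [253, 86]]
seal [0.531 0.331 0.042]
cap [ 0.586 -0.381  0.07 ]
imp [0.383 0.319 0.041]
purple [0.6   0.339 0.038]
bear [ 0.489 -0.253  0.018]
nut [0.486 0.262 0.038]
tray [0.554 0.029 0.003]
bench [ 0.235  0.036 -0.002]
volute [0.544 0.126 0.012]
rotor [ 0.549 -0.058  0.086]
side 7343.0 (297, 131, 130, 115) [[364, 131], [319, 140], [333, 140], [342, 148], [340, 165], [330, 173], [312, 175], [307, 149], [297, 152], [350, 245], [410, 226], [409, 221], [426, 214]]
side 10347.5 (372, 48, 154, 154) [[374, 59], [373, 86], [406, 132], [411, 133], [413, 143], [455, 201], [462, 199], [458, 191], [465, 192], [467, 180], [525, 161], [470, 100], [462, 98], [464, 95], [422, 49]]
bench [ 0.191 -0.126 -0.   ]
tray [0.612 0.01  0.001]
```

View pics/c3.png

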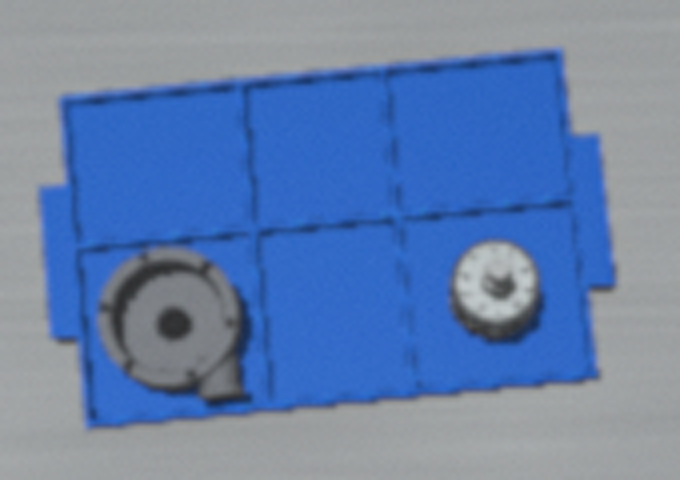

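View pics/c2.png

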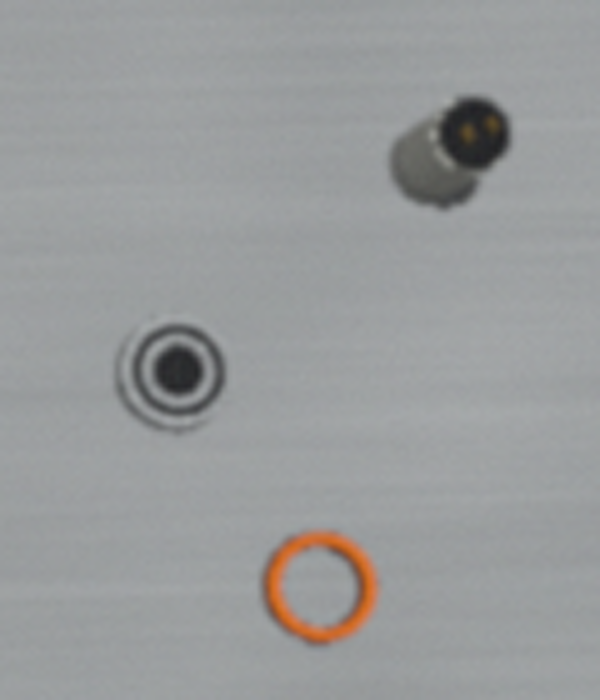

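View pics/c4.png

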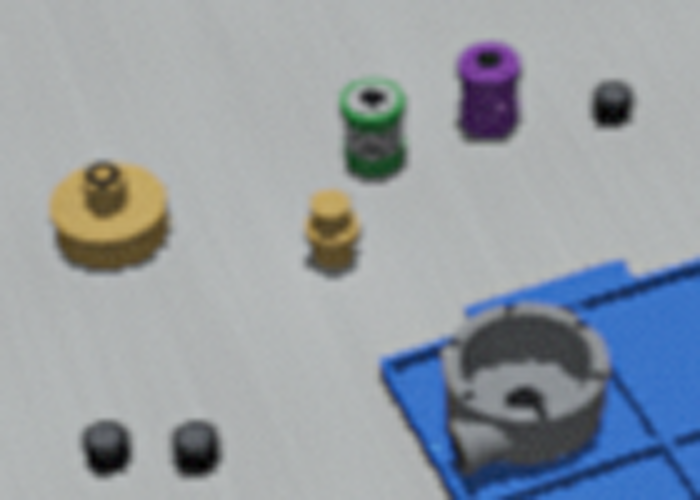

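View pics/c1.png

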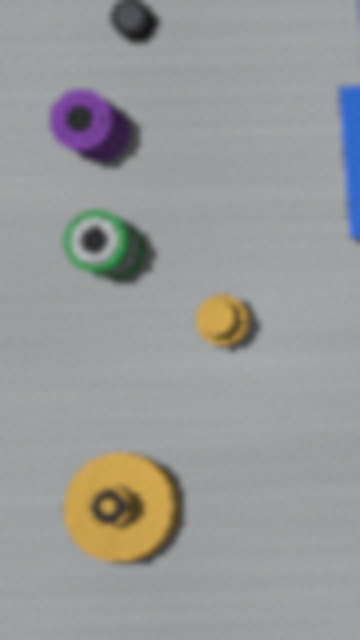

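View pics/c5.png

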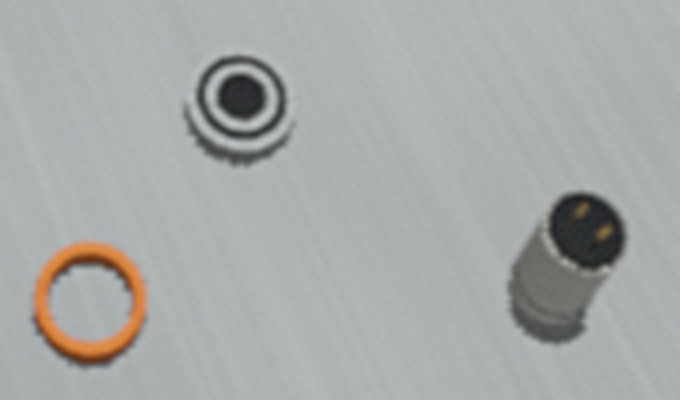

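Run:
```python
from h import *
for n in("top","side"):
    E=cal(n)[3]; print(n,"cam",(-E[:3,:3].T@E[:3,3]).round(3))
im=cv2.imread("pics/top0.png"); ims=cv2.imread("pics/side0.png")
c=plane("top",[[354.5,117.5],[231.5,128.5],[236.5,210.5],[363.5,198.5]],.012)
print("tray corners BR,BL,FL,FR",c.round(4).tolist()); print(c.mean(0)); 
for i in range(4): print(np.linalg.norm(c[i]-c[(i+1)%4]).round(4))
s=plane("side",[[364.5,130.5],[297,152],[350,245]],.012); print("side BL? ",s.round(4).tolist())
def blob(im,lo,hi,box):
    m=np.zeros(im.shape[:2],np.uint8); u0,v0,u1,v1=box; m[v0:v1,u0:u1]=hsvmask(im,lo,hi)[v0:v1,u0:u1]
    cs,_=cv2.findContours(m,cv2.RETR_EXTERNAL,cv2.CHAIN_APPROX_NONE); c=max(cs,key=cv2.contourArea)
    (x,y),r=cv2.minEnclosingCircle(c); e=cv2.fitEllipse(c) if len(c)>5 else None
    return (x,y),r,cv2.boundingRect(c),e
sp=[("ring",im,"top",(3,120,100),(16,255,255),(430,230,480,265),.014),
("ring",ims,"side",(3,120,100),(16,255,255),(310,330,355,380),.014),
("capdark",im,"top",(0,0,0),(180,255,70),(460,140,500,175),.070),
("capdark",ims,"side",(0,0,0),(180,255,70),(435,320,475,352),.070),
("sealgreen",im,"top",(50,60,30),(85,255,255),(150,178,180,205),.040),
("imp",im,"top",(15,80,60),(30,255,255),(150,235,190,275),.021),
("imp",ims,"side",(15,80,60),(30,255,255),(225,105,258,138),.021),
]
for k,I,n,lo,hi,b,z in sp:
    p,r,bb,e=blob(I,lo,hi,b); print(k,n,np.round(p,1),round(r,1),bb,np.round(e[0],1),np.round(e[1],1),plane(n,p,z).round(4)[0],plane(n,e[0],z).round(4)[0])
# manual
for k,n,uv,z in [("sealtop","top",(140+95/4,130+240/4),.04),("sealtop","side",(220+373/5,80+100/5),.04),("impneck","top",(140+110/4,130+507/4),.038),("impneck","side",(220+103/5,80+175/5),.038),
 ("captop","top",(390+474/5,130+133/5),.07),("captop","side",(310+588/4,280+230/4),.07),("ring","side",(310+90/4,280+299/4),.014),("ring","top",(390+320/5,130+587/5),.014),
 ("rotorshaft","top",(215+500/4,105+280/4),.095),("volute","top",(215+174/4,105+318/4),.039),("nut","top",(196,210),.03),("purple","top",(160,160),.04),("bear","top",(425.5,204),.018)]:
    print(k,n,np.round(uv,1),plane(n,uv,z).round(4)[0])
```

```text
top cam [ 0.36  -0.004  1.142]
side cam [ 0.283 -0.54   0.765]
tray corners BR,BL,FL,FR [[0.6976, -0.1023, 0.012], [0.6788, 0.1859, 0.012], [0.4858, 0.1756, 0.012], [0.5059, -0.1163, 0.012]]
[0.59201605 0.03573783 0.012     ]
0.2888
0.1933
0.2926
0.1923
side BL?  [[0.6767, 0.1892, 0.012], [0.4882, 0.1755, 0.012], [0.5065, -0.1188, 0.012]]
ring top [453.8 246.9] 11.0 (443, 237, 22, 21) [453.7 247. ] [20.3 21.3] [ 0.3896 -0.3165  0.014 ] [ 0.3895 -0.3164  0.014 ]
ring side [332. 355.] 14.6 (319, 341, 27, 29) [332.1 355. ] [26.7 28.6] [ 0.3891 -0.3166  0.014 ] [ 0.3892 -0.3167  0.014 ]
capdark top [484.5 156.5] 6.7 (478, 150, 13, 14) [484.3 156.4] [12.1 12.9] [ 0.5846 -0.3801  0.07  ] [ 0.5849 -0.3796  0.07  ]
capdark side [456.3 337.3] 9.6 (448, 329, 18, 18) [456.3 337.4] [15.6 18.7] [ 0.585  -0.3782  0.07  ] [ 0.5849 -0.3783  0.07  ]
sealgreen top [164.1 189.8] 8.4 (156, 182, 17, 17) [164. 190.] [15.3 16.1] [0.5336 0.3334 0.04  ] [0.5332 0.3336 0.04  ]
imp top [170.  256.4] 14.5 (156, 243, 29, 28) [170.  256.5] [26.9 28.3] [0.385  0.3245 0.021 ] [0.3846 0.3245 0.021 ]
imp side [241.4 122.2] 11.6 (230, 113, 23, 21) [241.4 122.6] [20.2 22.7] [0.3844 0.3193 0.021 ] [0.384  0.3177 0.021 ]
sealtop top [163.8 190. ] [0.5332 0.3342 0.04  ]
sealtop side [294.6 100. ] [0.5355 0.3346 0.04  ]
impneck top [167.5 256.8] [0.3838 0.3251 0.038 ]
impneck side [240.6 115. ] [0.3867 0.3272 0.038 ]
captop top [484.8 156.6] [ 0.5843 -0.3807  0.07  ]
captop side [457.  337.5] [ 0.5859 -0.3789  0.07  ]
ring side [332.5 354.8] [ 0.3901 -0.3165  0.014 ]
ring top [454.  247.4] [ 0.3886 -0.3169  0.014 ]
rotorshaft top [340. 175.] [ 0.5472 -0.0597  0.095 ]
volute top [258.5 184.5] [0.5403 0.1214 0.039 ]
nut top [196 210] [0.4873 0.2641 0.03  ]
purple top [160 160] [0.6021 0.3433 0.04  ]
bear top [425.5 204. ] [ 0.4888 -0.2566  0.018 ]
```

```bash
cat >> h.py <<'E'
def go(x,y,z,jaw=None,quiet=False):
    """delta from the measured pose to TCP (x,y,z), tool z down, jaw (tool y axis) at angle jaw deg (mod 180) from world x"""
    s=readout.observe(); Rm=R.from_rotvec(s['ee_rot']); M=Rm.as_matrix()
    p=s['position']; dl=M.T@(np.array([x,y,z])-p)
    cur=np.degrees(np.arctan2(M[1,1],M[0,1]))
    if jaw is None: jaw=cur
    best=None
    for k in(0,180,-180):
        a=np.radians(jaw+k); yv=np.array([np.cos(a),np.sin(a),0]); zv=np.array([0,0,-1.]); T=np.c_[np.cross(yv,zv),yv,zv]
        r=(Rm.inv()*R.from_matrix(T)).as_rotvec()
        if best is None or np.linalg.norm(r)<np.linalg.norm(best): best=r
    print("clock",round(float(s['clock']),2),"pos",p.round(4),"jaw",round(cur,1),"tilt",M[:,2].round(3),"F",s['force'].round(1),"w",round(float(s['width']*92),1),"q",s['joints'].round(2))
    print("delta_pos",(dl/.25).round(3).tolist(),"dist",np.linalg.norm(dl).round(3),"dr",(best/2).round(3).tolist(),"rows",round(max(np.linalg.norm(dl)/.05,np.linalg.norm(best)/.15),1))
E
python3 -c "
from h import *
go(.534,.334,.2,-40); go(.534,.334,.2,90); go(.534,.334,.2,0)
print(R.from_rotvec(readout.observe()['ee_rot']).as_matrix().round(3))"
```

```text
clock 0.1 pos [ 0.2482 -0.5731  0.226 ] jaw -66.6 tilt [-0.001  0.001 -1.   ] F [ 0.3 -0.7 -0.7] w 92.1 q [ 1.06  0.44  0.02  1.57 -0.01  1.13 -0.08]
delta_pos [2.491, -2.875, 0.108] dist 0.951 dr [-0.001, -0.0, -0.232] rows 19.0
clock 0.1 pos [ 0.2482 -0.5731  0.226 ] jaw -66.6 tilt [-0.001  0.001 -1.   ] F [ 0.3 -0.7 -0.7] w 92.1 q [ 1.06  0.44  0.02  1.57 -0.01  1.13 -0.08]
delta_pos [2.491, -2.875, 0.108] dist 0.951 dr [-0.001, 0.0, 0.204] rows 19.0
clock 0.1 pos [ 0.2482 -0.5731  0.226 ] jaw -66.6 tilt [-0.001  0.001 -1.   ] F [ 0.3 -0.7 -0.7] w 92.1 q [ 1.06  0.44  0.02  1.57 -0.01  1.13 -0.08]
delta_pos [2.491, -2.875, 0.108] dist 0.951 dr [-0.001, -0.0, -0.581] rows 19.0
[[ 0.918  0.397 -0.001]
 [ 0.397 -0.918  0.001]
 [-0.    -0.001 -1.   ]]
```

Candidates, with top-camera pixels:
- Seal: green and steel at (164,190) is the one I want. Purple at (161,160) is the look-alike, and the brass fitting at (196,210) is not it.
- Capacitor: white can with black top and tabs at (484,156). The bearing at (424,204), the red-capped jar at (58,72) and the black caps are not it.
- Impeller: wide brass disc at (170,257), not the fitting at (196,210).
- Ring: orange at (454,247), not the bearing.

The crops confirm these choices: green rims with a spring on the seal, two tabs on the can, and a neck on the disc. In the tray, the volute is at the left (258,185) and the rotor at the right (339,175).

Call:
send_rows(claw=[-1, -1, -1, -1, -1], delta_pos=[[0.65, -0.75, 0], [0.65, -0.75, 0], [0.65, -0.75, 0], [0.65, -0.75, 0], [0.65, -0.75, 0]], dr=[[0, 0, 0], [0, 0, 0], [0, 0, 0], [0, 0, 0], [0, 0, 0]])

```text
clock: 0.6
position: [0.3232, -0.3346, 0.2265]
ee_rot: [-3.076, -0.638, 0.0]
force: [2.0, 0.9, -0.3]
width: 1.0
```

Call:
send_rows(claw=[-1, -1, -1, -1, -1], delta_pos=[[0.65, -0.75, 0], [0.65, -0.75, 0], [0.65, -0.75, 0], [0.65, -0.75, 0], [0.65, -0.75, 0]], dr=[[0, 0, 0], [0, 0, 0], [0, 0, 0], [0, 0, 0], [0, 0, 0]])

```text
clock: 1.1
position: [0.3976, -0.0981, 0.2268]
ee_rot: [3.076, 0.638, 0.0]
force: [0.9, -1.8, -0.7]
width: 0.999
```

```bash
python3 -c "
from h import *
go(.534,.334,.12,-40)"
```

```text
clock 1.1 pos [ 0.3976 -0.0981  0.2268] jaw -66.6 tilt [ 0. -0. -1.] F [ 0.9 -1.8 -0.7] w 91.9 q [ 0.4   0.1  -0.31  2.04  0.04  1.01 -1.09]
delta_pos [1.188, -1.369, 0.427] dist 0.466 dr [0.0, -0.0, -0.232] rows 9.3
```

Call:
send_rows(claw=[-0.3, -0.3, -0.3, -0.3, -0.3], delta_pos=[[0.6, -0.7, 0], [0.6, -0.7, 0], [0.6, -0.7, 0], [0.6, -0.7, 0], [0.6, -0.7, 0]], dr=[[0, 0, -0.23], [0, 0, -0.23], [0, 0, -0.23], [0, 0, -0.23], [0, 0, -0.23]])

```text
clock: 1.6
position: [0.4659, 0.1239, 0.2267]
ee_rot: [-2.846, -1.327, -0.001]
force: [0.2, -0.8, -0.1]
width: 0.661
```

```bash
python3 -c "
from h import *
go(.534,.334,.12,-40)"
```

```text
clock 1.6 pos [0.4659 0.1239 0.2267] jaw -40.0 tilt [ 0.     0.001 -1.   ] F [ 0.2 -0.8 -0.1] w 60.8 q [ 0.06  0.25 -0.52  1.88  0.14  1.05 -1.22]
delta_pos [0.818, -0.331, 0.428] dist 0.245 dr [-0.0, -0.001, -0.0] rows 4.9
```

Call:
send_rows(claw=[-0.3, -0.3, -0.3, -0.3, -0.3], delta_pos=[[0.82, -0.33, 0.43], [0.82, -0.33, 0.43], [0.82, -0.33, 0.43], [0.82, -0.33, 0.43], [0.82, -0.33, 0.43]], dr=[[0, 0, 0], [0, 0, 0], [0, 0, 0], [0, 0, 0], [0, 0, 0]])

```text
clock: 2.1
position: [0.5351, 0.3316, 0.1175]
ee_rot: [2.85, 1.322, -0.002]
force: [0.4, 0.5, 0.2]
width: 0.649
```

```bash
python3 -c "
from h import *
go(.534,.334,.014,-40)
im,d=snap('side','s1'); crop(im,200,20,380,160,4,'s1c')"
```

```text
clock 2.1 pos [0.5351 0.3316 0.1175] jaw -40.2 tilt [-0.001 -0.001 -1.   ] F [0.4 0.5 0.2] w 59.7 q [-0.32  0.6  -0.48  1.65  0.32  0.97 -1.62]
delta_pos [0.005, -0.01, 0.414] dist 0.104 dr [-0.0, 0.0, -0.002] rows 2.1
```

View pics/s1c.png

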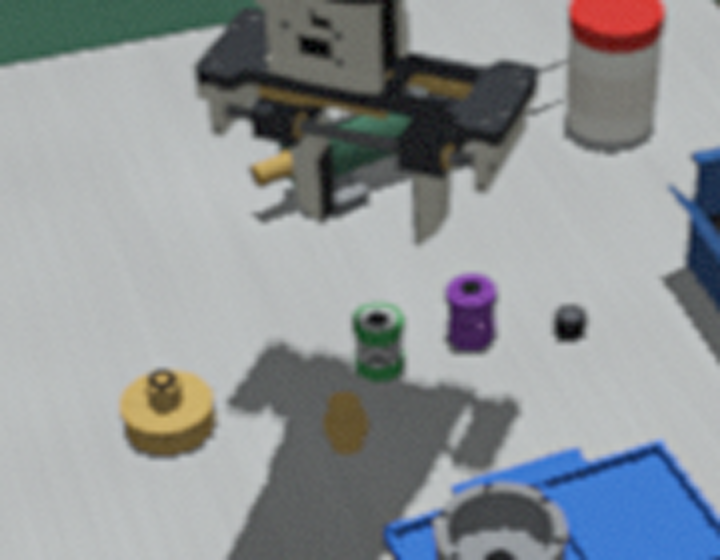

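The crop shows the open jaws above the green seal at about (380,340), with purple at (470,310) clear of the fingers.

Call:
send_rows(claw=[-0.3, -0.3, -0.3, -0.3, -0.3], delta_pos=[[0.005, -0.01, 0.14], [0.005, -0.01, 0.28], [0.005, -0.01, 0.38], [0.005, -0.01, 0.42], [0.005, -0.01, 0.42]], dr=[[0, 0, 0], [0, 0, 0], [0, 0, 0], [0, 0, 0], [0, 0, 0]], force=20)

```text
clock: 2.65
position: [0.5332, 0.3316, 0.0128]
ee_rot: [2.849, 1.322, -0.005]
force: [-0.6, -0.4, -0.5]
width: 0.651
```

Call:
send_rows(claw=[1, 1, 1, 1, 1], delta_pos=[[0, 0, 0], [0, 0, 0], [0, 0, 0], [0, 0, 0], [0, 0, 0]], dr=[[0, 0, 0], [0, 0, 0], [0, 0, 0], [0, 0, 0], [0, 0, 0]], force=20)

```text
clock: 3.15
position: [0.5344, 0.3331, 0.0155]
ee_rot: [-2.849, -1.322, -0.003]
force: [-1.5, 0.1, 6.9]
width: 0.39
```

```bash
python3 -c "
from h import *
go(.548,.033,.16,3.8)"
```

```text
clock 3.15 pos [0.5344 0.3331 0.0155] jaw -40.2 tilt [ 0.001  0.001 -1.   ] F [-1.5  0.1  6.9] w 35.9 q [-0.36  0.72 -0.43  1.73  0.4   0.78 -1.68]
delta_pos [-0.88, 0.817, -0.58] dist 0.333 dr [0.0, -0.001, -0.384] rows 6.7
```

Call:
send_rows(claw=[1, 1, 1, 1, 1], delta_pos=[[0, 0, -0.2], [0, 0, -0.4], [0, 0, -0.58], [0, 0, -0.6], [0, 0, -0.6]], dr=[[0, 0, 0], [0, 0, 0], [0, 0, -0.08], [0, 0, -0.16], [0, 0, -0.23]])

```text
clock: 3.65
position: [0.535, 0.3329, 0.1671]
ee_rot: [2.477, 1.931, 0.007]
force: [-0.5, -0.1, -1.9]
width: 0.39
```

```bash
python3 -c "
from h import *
go(.548,.033,.16,3.8)"
```

```text
clock 3.65 pos [0.535  0.3329 0.1671] jaw -14.1 tilt [ 0.004  0.002 -1.   ] F [-0.5 -0.1 -1.9] w 35.9 q [-0.24  0.57 -0.61  1.6   0.36  1.08 -1.2 ]
delta_pos [-1.151, 0.343, 0.026] dist 0.3 dr [0.002, -0.001, -0.156] rows 6.0
```

Call:
send_rows(claw=[1, 1, 1, 1, 1], delta_pos=[[-0.19, 0.06, 0.01], [-0.38, 0.11, 0.01], [-0.57, 0.17, 0.01], [-0.76, 0.23, 0.01], [-0.95, 0.28, 0.01]], dr=[[0, 0, -0.03], [0, 0, -0.06], [0, 0, -0.1], [0, 0, -0.13], [0, 0, -0.156]])

```text
clock: 4.15
position: [0.5425, 0.0824, 0.1619]
ee_rot: [2.151, 2.289, -0.0]
force: [0.2, -0.3, -0.6]
width: 0.39
```

```bash
python3 -c "
from h import *
go(.548,.033,.08,3.8)"
```

```text
clock 4.15 pos [0.5425 0.0824 0.1619] jaw 3.5 tilt [ 0.    -0.001 -1.   ] F [ 0.2 -0.3 -0.6] w 35.9 q [ 0.26  0.47 -0.7   1.8   0.36  1.   -0.52]
delta_pos [-0.198, 0.01, 0.328] dist 0.096 dr [0.0, 0.0, -0.002] rows 1.9
```

Call:
send_rows(claw=[1, 1, 1, 1, 1], delta_pos=[[-0.1, 0.01, 0], [-0.2, 0.01, 0.08], [-0.2, 0.01, 0.2], [-0.2, 0.01, 0.33], [-0.2, 0.01, 0.33]], dr=[[0, 0, 0], [0, 0, 0], [0, 0, 0], [0, 0, 0], [0, 0, 0]])

```text
clock: 4.65
position: [0.5452, 0.0337, 0.076]
ee_rot: [-2.152, -2.284, 0.008]
force: [-0.6, -1.3, -1.8]
width: 0.387
```

```bash
python3 -c "
from h import *
go(.548,.033,.02,3.8)
im,d=snap('side','s2'); crop(im,250,80,450,260,4,'s2c')"
```

```text
clock 4.65 pos [0.5452 0.0337 0.076 ] jaw 3.4 tilt [-0.006 -0.001 -1.   ] F [-0.6 -1.3 -1.8] w 35.6 q [ 0.3   0.57 -0.64  1.89  0.45  0.84 -0.52]
delta_pos [-0.003, 0.012, 0.224] dist 0.056 dr [-0.003, 0.0, -0.003] rows 1.1
```

View pics/s2c.png

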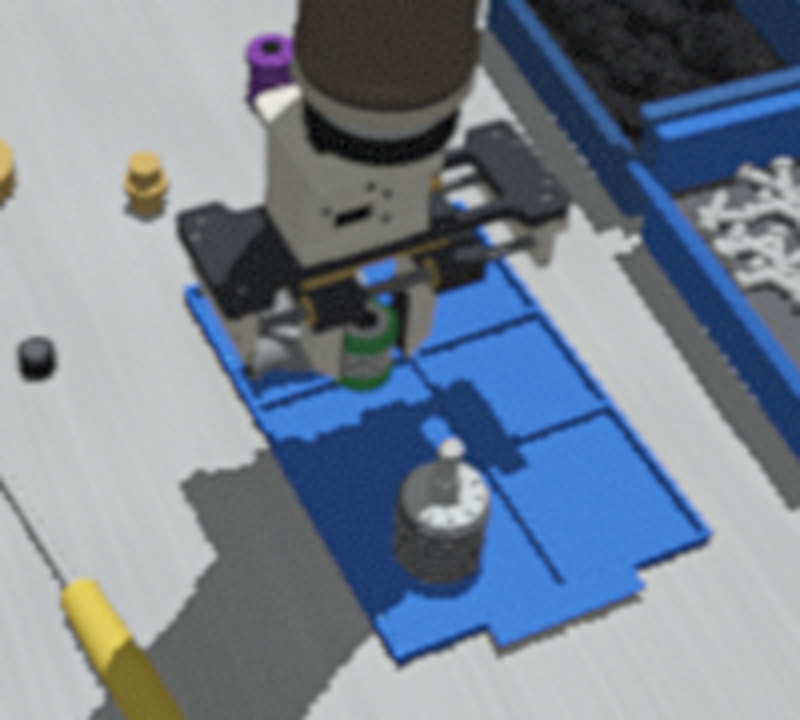

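The picture shows the seal held upright at about (365,345), above the middle front pocket. The rotor and volute are undisturbed.

Call:
send_rows(claw=[1, 1, 1, 1, 1], delta_pos=[[0, 0.01, 0.08], [0, 0.01, 0.15], [0, 0.01, 0.2], [0, 0.01, 0.22], [0, 0.01, 0.22]], dr=[[0, 0, 0], [0, 0, 0], [0, 0, 0], [0, 0, 0], [0, 0, 0]])

```text
clock: 5.2
position: [0.5506, 0.0354, 0.0246]
ee_rot: [2.153, 2.287, -0.0]
force: [-0.4, -0.3, -0.6]
width: 0.385
```

```bash
python3 -c "
from h import *
go(.548,.033,.019)"
```

```text
clock 5.2 pos [0.5506 0.0354 0.0246] jaw 3.5 tilt [-0. -0. -1.] F [-0.4 -0.3 -0.6] w 35.4 q [ 0.25  0.65 -0.59  1.91  0.52  0.74 -0.58]
delta_pos [-0.009, -0.011, 0.022] dist 0.007 dr [-0.0, 0.0, 0.0] rows 0.1
```

Call:
send_rows(claw=[1, 1, 1, 1, 1], delta_pos=[[0, 0, 0.012], [0, 0, 0.022], [0, 0, 0.022], [0, 0, 0.022], [0, 0, 0.022]], dr=[[0, 0, 0], [0, 0, 0], [0, 0, 0], [0, 0, 0], [0, 0, 0]])

```text
clock: 5.7
position: [0.5506, 0.0353, 0.0189]
ee_rot: [2.154, 2.287, 0.0]
force: [0.7, -0.1, -1.7]
width: 0.385
```

```bash
python3 -c "
from h import *
go(.548,.033,.019)"
```

```text
clock 5.7 pos [0.5506 0.0353 0.0189] jaw 3.4 tilt [ 0. -0. -1.] F [ 0.7 -0.1 -1.7] w 35.4 q [ 0.25  0.65 -0.58  1.92  0.53  0.73 -0.58]
delta_pos [-0.008, -0.011, -0.0] dist 0.003 dr [0.0, 0.0, -0.0] rows 0.1
```

Call:
send_rows(claw=[1, 1, 1, 1, 1], delta_pos=[[0, 0, 0.004], [0, 0, 0.008], [0, 0, 0.01], [0, 0, 0.01], [0, 0, 0.01]], dr=[[0, 0, 0], [0, 0, 0], [0, 0, 0], [0, 0, 0], [0, 0, 0]])

```text
clock: 6.2
position: [0.5508, 0.0352, 0.0183]
ee_rot: [2.153, 2.286, -0.0]
force: [-8.0, -2.2, 26.3]
width: 0.39
```

Call:
send_rows(claw=[-0.05, -0.05, -0.05, -0.05, -0.05], delta_pos=[[0, 0, 0], [0, 0, 0], [0, 0, 0], [0, 0, 0], [0, 0, 0]], dr=[[0, 0, 0], [0, 0, 0], [0, 0, 0], [0, 0, 0], [0, 0, 0]])

```text
clock: 6.7
position: [0.5505, 0.0353, 0.016]
ee_rot: [-2.154, -2.287, 0.0]
force: [-0.1, 0.7, -0.6]
width: 0.525
```

Call:
send_rows(claw=[-0.05, -0.05, -0.05, -0.05, -0.05], delta_pos=[[0, 0, -0.04], [0, 0, -0.12], [0, 0, -0.3], [0, 0, -0.5], [0, 0, -0.7]], dr=[[0, 0, 0], [0, 0, 0], [0, 0, 0], [0, 0, 0], [0, 0, 0]])

```text
clock: 7.2
position: [0.5499, 0.0355, 0.1936]
ee_rot: [-2.153, -2.287, 0.0]
force: [1.3, 0.1, 0.6]
width: 0.527
```

```bash
python3 -c "
from h import *
go(.585,-.379,.18,90)
go(.585,-.379,.18,-30)
im,d=snap('side','s3'); crop(im,250,80,450,260,4,'s3c')"
```

```text
clock 7.2 pos [0.5499 0.0355 0.1936] jaw 3.5 tilt [-0.001  0.    -1.   ] F [1.3 0.1 0.6] w 48.5 q [ 0.36  0.44 -0.72  1.75  0.33  1.07 -0.41]
delta_pos [-1.664, 0.04, 0.053] dist 0.416 dr [-0.0, -0.0, -0.755] rows 10.1
clock 7.2 pos [0.5499 0.0355 0.1936] jaw 3.5 tilt [-0.001  0.    -1.   ] F [1.3 0.1 0.6] w 48.5 q [ 0.36  0.44 -0.72  1.75  0.33  1.07 -0.41]
delta_pos [-1.664, 0.04, 0.053] dist 0.416 dr [-0.0, -0.0, 0.292] rows 8.3
```

View pics/s3c.png

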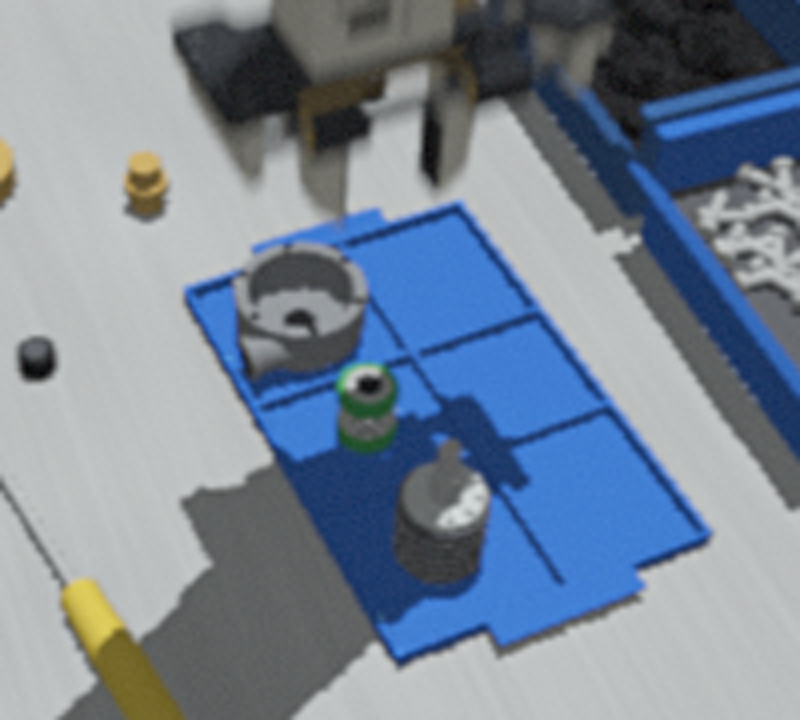

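The picture shows the seal standing in the middle front pocket at about (367,410), with the rotor and volute unmoved. Next is the capacitor.

Call:
send_rows(claw=[-0.4, -0.4, -0.4, -0.4, -0.4], delta_pos=[[-0.17, 0, 0], [-0.34, 0, 0], [-0.51, 0, 0], [-0.68, 0, 0], [-0.85, 0.02, 0]], dr=[[0, 0, 0.074], [0, 0, 0.148], [0, 0, 0.222], [0, 0, 0.296], [0, 0, 0.37]])

```text
clock: 7.75
position: [0.5677, -0.1782, 0.1921]
ee_rot: [2.839, 1.345, 0.0]
force: [0.4, 0.6, 0.1]
width: 0.7
```

```bash
python3 -c "
from h import *
go(.585,-.379,.18,-86.2)"
```

```text
clock 7.75 pos [ 0.5677 -0.1782  0.1921] jaw -39.3 tilt [ 0. -0. -1.] F [0.4 0.6 0.1] w 64.4 q [ 0.56  0.47 -0.49  1.66  0.24  1.07 -0.69]
delta_pos [-0.578, 0.562, 0.049] dist 0.202 dr [0.0, -0.0, 0.409] rows 5.5
```

Call:
send_rows(claw=[-0.4, -0.4, -0.4, -0.4, -0.4], delta_pos=[[-0.12, 0.12, 0], [-0.24, 0.24, 0], [-0.36, 0.36, 0], [-0.48, 0.48, 0], [-0.58, 0.56, 0.05]], dr=[[0, 0, 0.074], [0, 0, 0.148], [0, 0, 0.222], [0, 0, 0.296], [0, 0, 0.37]])

```text
clock: 8.25
position: [0.5868, -0.3806, 0.1808]
ee_rot: [3.131, 0.225, 0.005]
force: [1.2, 0.6, -0.8]
width: 0.702
```

```bash
python3 -c "
from h import *
go(.585,-.379,.1,-86.2)"
```

```text
clock 8.25 pos [ 0.5868 -0.3806  0.1808] jaw -81.8 tilt [ 0.003 -0.002 -1.   ] F [ 1.2  0.6 -0.8] w 64.6 q [ 0.65  0.61 -0.26  1.41  0.16  1.14 -1.05]
delta_pos [-0.007, -0.008, 0.323] dist 0.081 dr [0.001, -0.002, 0.039] rows 1.6
```

Call:
send_rows(claw=[-0.4, -0.4, -0.4, -0.4, -0.4], delta_pos=[[-0.007, -0.008, 0.15], [-0.007, -0.008, 0.32], [-0.007, -0.008, 0.47], [-0.007, -0.008, 0.57], [-0.007, -0.008, 0.595]], dr=[[0, 0, 0.04], [0, 0, 0.04], [0, 0, 0.04], [0, 0, 0.04], [0, 0, 0.04]])

```text
clock: 8.75
position: [0.5819, -0.3743, 0.027]
ee_rot: [-3.136, -0.112, 0.007]
force: [-0.4, 0.1, -0.2]
width: 0.701
```

```bash
python3 -c "
from h import *
go(.585,-.379,.032,-86.2)
im,d=snap('side','s4'); crop(im,380,250,530,390,4,'s4c')"
```

```text
clock 8.75 pos [ 0.5819 -0.3743  0.027 ] jaw -85.9 tilt [-0.004  0.003 -1.   ] F [-0.4  0.1 -0.2] w 64.5 q [ 0.63  0.75 -0.22  1.56  0.2   0.86 -1.16]
delta_pos [0.011, 0.02, -0.02] dist 0.008 dr [-0.002, 0.002, 0.002] rows 0.2
```

View pics/s4c.png

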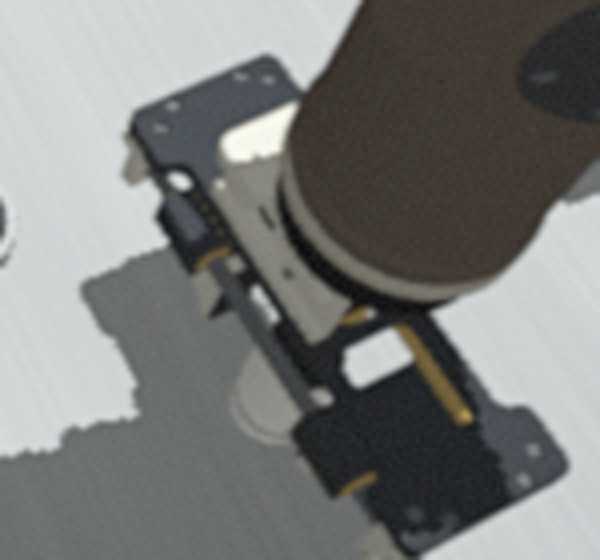

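The capacitor's base at about (265,400) sits between the fingers. Next: settle, then grip.

Call:
send_rows(claw=[-0.4, -0.4, 1, 1, 1], delta_pos=[[0, 0, -0.01], [0, 0, -0.01], [0, 0, -0.01], [0, 0, -0.01], [0, 0, -0.01]], dr=[[0, 0, 0], [0, 0, 0], [0, 0, 0], [0, 0, 0], [0, 0, 0]])

```text
clock: 9.3
position: [0.5841, -0.3758, 0.0332]
ee_rot: [3.139, 0.111, 0.001]
force: [0.2, -0.3, 0.1]
width: 0.489
```

Call:
send_rows(claw=[1, 1, 1, 1, 1], delta_pos=[[0, 0, 0], [0, 0, 0], [0, 0, 0], [0, 0, 0], [0, 0, 0]], dr=[[0, 0, 0], [0, 0, 0], [0, 0, 0], [0, 0, 0], [0, 0, 0]])

```text
clock: 9.8
position: [0.5841, -0.3762, 0.0328]
ee_rot: [3.139, 0.11, 0.001]
force: [0.6, -3.2, 4.4]
width: 0.38
```

```bash
python3 -c "
from h import *
go(.65,-.055,.18,-86.2)"
```

```text
clock 9.8 pos [ 0.5841 -0.3762  0.0328] jaw -86.0 tilt [ 0.001 -0.001 -1.   ] F [ 0.6 -3.2  4.4] w 35.0 q [ 0.63  0.74 -0.22  1.55  0.2   0.87 -1.16]
delta_pos [0.354, -1.263, -0.59] dist 0.359 dr [0.0, -0.0, 0.002] rows 7.2
```

Call:
send_rows(claw=[1, 1, 1, 1, 1], delta_pos=[[0, 0, -0.15], [0, 0, -0.35], [0.02, -0.08, -0.5], [0.06, -0.22, -0.56], [0.11, -0.4, -0.58]], dr=[[0, 0, 0], [0, 0, 0], [0, 0, 0], [0, 0, 0], [0, 0, 0]])

```text
clock: 10.3
position: [0.6044, -0.2749, 0.1794]
ee_rot: [3.138, 0.105, 0.003]
force: [1.8, 0.5, -1.8]
width: 0.378
```

Call:
send_rows(claw=[1, 1, 1, 1, 1], delta_pos=[[0.05, -0.18, 0], [0.1, -0.36, 0], [0.15, -0.54, 0], [0.2, -0.7, 0], [0.24, -0.82, 0]], dr=[[0, 0, 0], [0, 0, 0], [0, 0, 0], [0, 0, 0], [0, 0, 0]])

```text
clock: 10.8
position: [0.6491, -0.0606, 0.1768]
ee_rot: [-3.137, -0.117, 0.003]
force: [0.5, -0.1, -1.4]
width: 0.376
```

```bash
python3 -c "
from h import *
go(.65,-.055,.06,-86.2)"
```

```text
clock 10.8 pos [ 0.6491 -0.0606  0.1768] jaw -85.7 tilt [-0.002  0.002 -1.   ] F [ 0.5 -0.1 -1.4] w 34.6 q [ 0.2   0.54 -0.29  1.54  0.16  1.08 -1.62]
delta_pos [0.006, -0.021, 0.467] dist 0.117 dr [-0.001, 0.001, 0.004] rows 2.3
```

Call:
send_rows(claw=[1, 1, 1, 1, 1], delta_pos=[[0.005, -0.02, 0.1], [0.005, -0.02, 0.24], [0.005, -0.02, 0.37], [0.005, -0.02, 0.46], [0.005, -0.02, 0.47]], dr=[[0, 0, 0], [0, 0, 0], [0, 0, 0], [0, 0, 0], [0, 0, 0]])

```text
clock: 11.3
position: [0.6472, -0.0596, 0.056]
ee_rot: [-3.139, -0.112, 0.012]
force: [0.2, 0.1, -1.4]
width: 0.376
```

```bash
python3 -c "
from h import *
im,d=snap('side','s5'); crop(im,280,100,460,260,4,'s5c')
go(.65,-.055,.0365,-86.2)"
```

```text
clock 11.35 pos [ 0.6485 -0.0596  0.0577] jaw -85.9 tilt [-0.005  0.001 -1.   ] F [-0.2 -0.4 -0.3] w 35.1 q [ 0.18  0.66 -0.26  1.65  0.21  0.86 -1.67]
delta_pos [0.008, -0.018, 0.085] dist 0.022 dr [-0.0, 0.002, 0.002] rows 0.4
```

View pics/s5c.png

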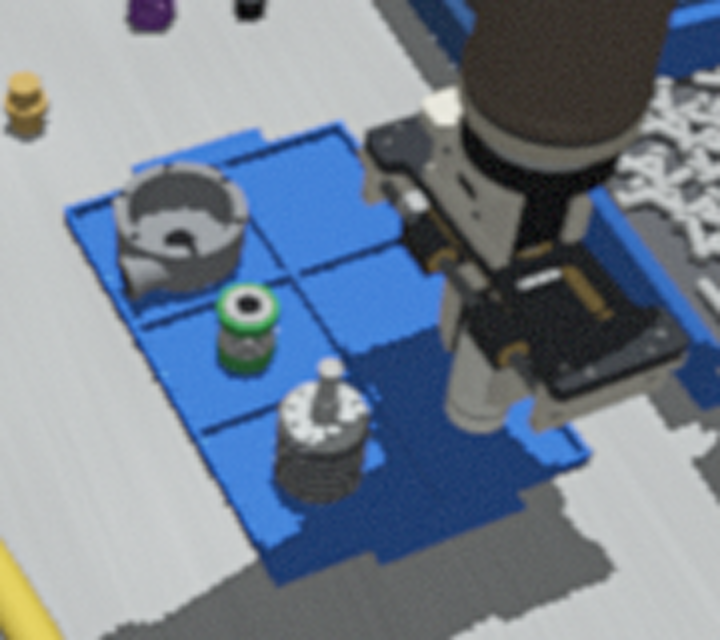

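The can is held upright at about (475,395), over the rear right pocket behind the rotor.

Call:
send_rows(claw=[1, 1, 1, 1, 1], delta_pos=[[0.008, -0.018, 0.04], [0.008, -0.018, 0.07], [0.008, -0.018, 0.082], [0.008, -0.018, 0.082], [0.008, -0.018, 0.082]], dr=[[0, 0, 0], [0, 0, 0], [0, 0, 0], [0, 0, 0], [0, 0, 0]])

```text
clock: 11.85
position: [0.6524, -0.0557, 0.0399]
ee_rot: [3.139, 0.111, 0.001]
force: [0.4, -0.0, -1.3]
width: 0.378
```

```bash
python3 -c "
from h import *
go(.65,-.055,.036,-86.2)"
```

```text
clock 11.85 pos [ 0.6524 -0.0557  0.0399] jaw -86.0 tilt [ 0.001 -0.    -1.   ] F [ 0.4 -0.  -1.3] w 34.8 q [ 0.17  0.69 -0.26  1.66  0.22  0.82 -1.68]
delta_pos [-0.01, -0.003, 0.016] dist 0.005 dr [0.0, -0.0, 0.002] rows 0.1
```

Call:
send_rows(claw=[1, 1, 1, 1, 1], delta_pos=[[-0.005, 0, 0.006], [-0.01, 0, 0.012], [-0.01, 0, 0.015], [-0.01, 0, 0.015], [-0.01, 0, 0.015]], dr=[[0, 0, 0], [0, 0, 0], [0, 0, 0], [0, 0, 0], [0, 0, 0]])

```text
clock: 12.35
position: [0.6497, -0.0558, 0.0359]
ee_rot: [3.139, 0.111, 0.0]
force: [-1.1, -0.7, 1.5]
width: 0.378
```

Call:
send_rows(claw=[-0.1, -0.1, -0.1, -0.1, -0.1], delta_pos=[[0, 0, 0], [0, 0, 0], [0, 0, 0], [0, 0, 0], [0, 0, 0]], dr=[[0, 0, 0], [0, 0, 0], [0, 0, 0], [0, 0, 0], [0, 0, 0]])

```text
clock: 12.85
position: [0.6497, -0.0557, 0.0357]
ee_rot: [3.14, 0.111, 0.0]
force: [0.1, -0.6, -0.8]
width: 0.549
```

Call:
send_rows(claw=[-0.1, -0.1, -0.1, -0.1, -0.1], delta_pos=[[0, 0, -0.06], [0, 0, -0.18], [0, 0, -0.36], [0, 0, -0.54], [0, 0, -0.64]], dr=[[0, 0, 0], [0, 0, 0], [0, 0, 0], [0, 0, 0], [0, 0, 0]])

```text
clock: 13.35
position: [0.6512, -0.0554, 0.2013]
ee_rot: [3.14, 0.111, 0.009]
force: [0.4, -0.1, 0.7]
width: 0.549
```

```bash
python3 -c "
from h import *
im,d=snap('side','s6'); crop(im,280,100,460,260,4,'s6c')
go(.384,.325,.18,-50)
go(.384,.325,.18,-86.2)"
```

```text
clock 13.4 pos [ 0.6527 -0.0553  0.2046] jaw -85.9 tilt [ 0.01 -0.   -1.  ] F [1.5 0.3 2.4] w 50.9 q [ 0.19  0.52 -0.29  1.51  0.16  1.13 -1.63]
delta_pos [-0.965, -1.593, 0.087] dist 0.466 dr [0.002, -0.005, -0.314] rows 9.3
clock 13.4 pos [ 0.6527 -0.0553  0.2046] jaw -85.9 tilt [ 0.01 -0.   -1.  ] F [1.5 0.3 2.4] w 50.9 q [ 0.19  0.52 -0.29  1.51  0.16  1.13 -1.63]
delta_pos [-0.965, -1.593, 0.087] dist 0.466 dr [0.0, -0.005, 0.002] rows 9.3
```

View pics/s6c.png

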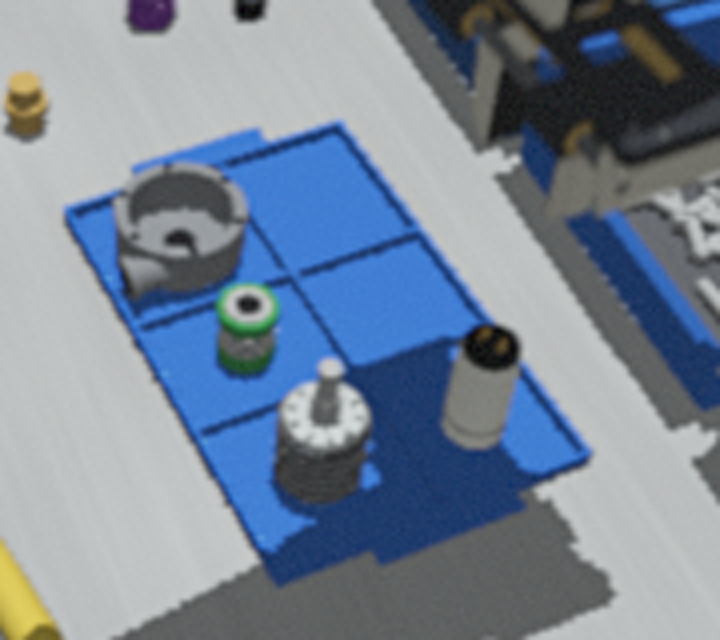

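The capacitor stands in the rear right pocket at about (480,385), behind the rotor. Next is the impeller.

Call:
send_rows(claw=[-0.1, -0.1, -0.1, -0.1, -0.1], delta_pos=[[-0.1, -0.165, 0], [-0.2, -0.33, 0], [-0.3, -0.495, 0], [-0.4, -0.66, 0], [-0.5, -0.825, 0]], dr=[[0, 0, -0.06], [0, 0, -0.12], [0, 0, -0.18], [0, 0, -0.25], [0, 0, -0.31]])

```text
clock: 13.9
position: [0.5092, 0.1426, 0.1967]
ee_rot: [2.953, 1.072, 0.002]
force: [1.0, 1.1, -0.7]
width: 0.55
```

```bash
python3 -c "
from h import *
go(.384,.325,.14,-50)"
```

```text
clock 13.9 pos [0.5092 0.1426 0.1967] jaw -50.1 tilt [ 0.001 -0.    -1.   ] F [ 1.   1.1 -0.7] w 50.6 q [ 0.02  0.36 -0.52  1.82  0.21  1.02 -1.45]
delta_pos [0.084, -0.881, 0.226] dist 0.228 dr [0.0, -0.0, -0.001] rows 4.6
```

Call:
send_rows(claw=[-0.1, -0.1, -0.1, -0.1, -0.1], delta_pos=[[0.02, -0.19, 0.04], [0.04, -0.38, 0.09], [0.06, -0.57, 0.14], [0.08, -0.76, 0.2], [0.084, -0.88, 0.226]], dr=[[0, 0, 0], [0, 0, 0], [0, 0, 0], [0, 0, 0], [0, 0, 0]])

```text
clock: 14.4
position: [0.3838, 0.327, 0.1392]
ee_rot: [-2.953, -1.068, -0.0]
force: [0.7, 0.3, 0.4]
width: 0.55
```

```bash
python3 -c "
from h import *
go(.384,.325,.06,-50)
im,d=snap('top','t1'); crop(im,100,180,260,320,4,'t1c')
im,d=snap('side','s7'); crop(im,180,30,340,170,4,'s7c')"
```

```text
clock 14.4 pos [0.3838 0.327  0.1392] jaw -50.2 tilt [-0.     0.001 -1.   ] F [0.7 0.3 0.4] w 50.6 q [-0.38  0.4  -0.56  1.94  0.27  0.88 -1.96]
delta_pos [-0.005, 0.007, 0.317] dist 0.079 dr [-0.0, -0.0, -0.002] rows 1.6
```

View pics/s7c.png

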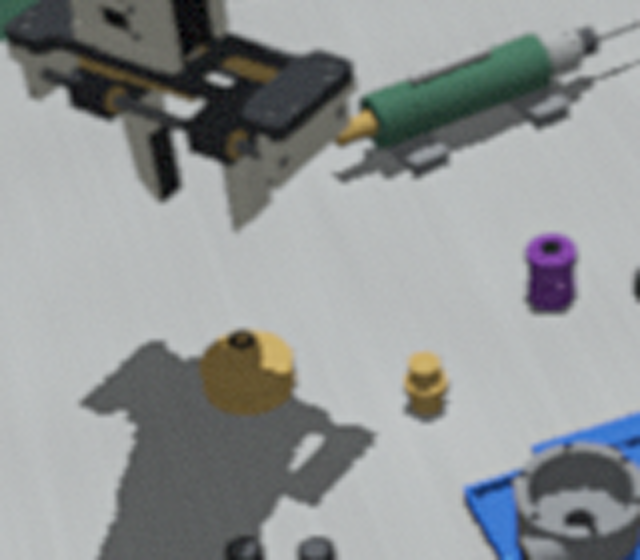

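The jaws are above the impeller, whose neck is at about (242,345). The fitting at (425,385) is clear.

Call:
send_rows(claw=[-0.1, -0.1, -0.1, -0.1, -0.1], delta_pos=[[-0.005, 0.007, 0.12], [-0.005, 0.007, 0.24], [-0.005, 0.007, 0.33], [-0.005, 0.007, 0.37], [-0.005, 0.007, 0.37]], dr=[[0, 0, 0], [0, 0, 0], [0, 0, 0], [0, 0, 0], [0, 0, 0]], force=35)

```text
clock: 15.0
position: [0.3867, 0.3212, 0.0463]
ee_rot: [2.955, 1.062, -0.002]
force: [-0.3, -0.1, 0.6]
width: 0.553
```

```bash
python3 -c "
from h import *
go(.384,.325,.025,-50)"
```

```text
clock 15.0 pos [0.3867 0.3212 0.0463] jaw -50.5 tilt [-0.001 -0.001 -1.   ] F [-0.3 -0.1  0.6] w 50.9 q [-0.43  0.53 -0.49  2.03  0.39  0.68 -2.05]
delta_pos [0.001, -0.019, 0.085] dist 0.022 dr [0.0, 0.001, -0.004] rows 0.4
```

Call:
send_rows(claw=[-0.1, -0.1, -0.1, -0.1, -0.1], delta_pos=[[0, -0.015, 0.04], [0, -0.015, 0.07], [0, -0.015, 0.082], [0, -0.015, 0.082], [0, -0.015, 0.082]], dr=[[0, 0, 0], [0, 0, 0], [0, 0, 0], [0, 0, 0], [0, 0, 0]])

```text
clock: 15.5
position: [0.3843, 0.325, 0.0264]
ee_rot: [-2.956, -1.064, -0.0]
force: [-0.4, -0.5, -0.0]
width: 0.55
```

```bash
python3 -c "
from h import *
go(.384,.325,.025,-50)"
```

```text
clock 15.5 pos [0.3843 0.325  0.0264] jaw -50.4 tilt [ 0.  0. -1.] F [-0.4 -0.5 -0. ] w 50.6 q [-0.46  0.56 -0.47  2.04  0.42  0.64 -2.09]
delta_pos [-0.001, -0.001, 0.006] dist 0.001 dr [0.0, -0.0, -0.004] rows 0.0
```

Call:
send_rows(claw=[1, 1, 1, 1, 1], delta_pos=[[0, 0, 0.004], [0, 0, 0.004], [0, 0, 0.004], [0, 0, 0.004], [0, 0, 0.004]], dr=[[0, 0, 0], [0, 0, 0], [0, 0, 0], [0, 0, 0], [0, 0, 0]], force=35)

```text
clock: 16.0
position: [0.3842, 0.3252, 0.0253]
ee_rot: [-2.956, -1.064, -0.0]
force: [0.6, 0.3, 0.9]
width: 0.256
```

Call:
send_rows(claw=[1, 1, 1, 1, 1], delta_pos=[[0, 0, 0], [0, 0, 0], [0, 0, -0.1], [0, 0, -0.3], [0, 0, -0.5]], dr=[[0, 0, 0], [0, 0, 0], [0, 0, 0], [0, 0, 0], [0, 0, 0]])

```text
clock: 16.5
position: [0.3833, 0.3238, 0.1506]
ee_rot: [2.955, 1.064, -0.005]
force: [2.0, -0.4, -3.9]
width: 0.251
```

```bash
python3 -c "
from h import *
go(.638,.133,.16,-50)
im,d=snap('side','s8'); crop(im,180,30,340,170,4,'s8c')"
```

```text
clock 16.5 pos [0.3833 0.3238 0.1506] jaw -50.4 tilt [-0.003 -0.002 -1.   ] F [ 2.  -0.4 -3.9] w 23.1 q [-0.36  0.39 -0.58  1.93  0.26  0.91 -1.95]
delta_pos [0.299, 1.237, -0.039] dist 0.318 dr [-0.0, 0.002, -0.004] rows 6.4
```

View pics/s8c.png

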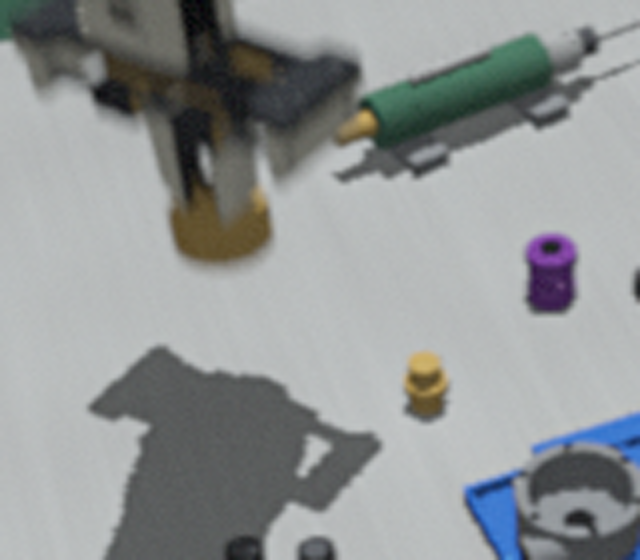

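The impeller is held level at about (220,225).

Call:
send_rows(claw=[1, 1, 1, 1, 1], delta_pos=[[0.03, 0.14, -0.04], [0.07, 0.3, -0.04], [0.11, 0.46, -0.04], [0.15, 0.62, -0.04], [0.19, 0.78, -0.04]], dr=[[0, 0, 0], [0, 0, 0], [0, 0, 0], [0, 0, 0], [0, 0, 0]])

```text
clock: 17.05
position: [0.5459, 0.203, 0.1595]
ee_rot: [2.956, 1.063, -0.002]
force: [-0.1, 1.0, -3.1]
width: 0.246
```

Call:
send_rows(claw=[1, 1, 1, 1, 1], delta_pos=[[0.04, 0.15, 0], [0.07, 0.29, 0], [0.1, 0.4, 0.02], [0.11, 0.45, 0.1], [0.11, 0.457, 0.2]], dr=[[0, 0, 0], [0, 0, 0], [0, 0, 0], [0, 0, 0], [0, 0, 0]])

```text
clock: 17.55
position: [0.6412, 0.1315, 0.1093]
ee_rot: [2.956, 1.057, 0.002]
force: [-0.2, 0.2, -2.8]
width: 0.25
```

```bash
python3 -c "
from h import *
go(.638,.133,.06,-50.4)"
```

```text
clock 17.55 pos [0.6412 0.1315 0.1093] jaw -50.6 tilt [ 0.002 -0.001 -1.   ] F [-0.2  0.2 -2.8] w 23.0 q [ 0.01  0.64 -0.46  1.6   0.32  0.98 -1.43]
delta_pos [-0.006, -0.013, 0.197] dist 0.049 dr [0.001, -0.0, -0.002] rows 1.0
```

Call:
send_rows(claw=[1, 1, 1, 1, 1], delta_pos=[[-0.006, -0.013, 0.07], [-0.006, -0.013, 0.15], [-0.006, -0.013, 0.22], [-0.006, -0.013, 0.24], [-0.006, -0.013, 0.24]], dr=[[0, 0, 0], [0, 0, 0], [0, 0, 0], [0, 0, 0], [0, 0, 0]])

```text
clock: 18.05
position: [0.635, 0.1354, 0.049]
ee_rot: [2.956, 1.063, -0.004]
force: [-0.4, 1.1, -2.7]
width: 0.248
```

```bash
python3 -c "
from h import *
im,d=snap('side','s9'); crop(im,280,80,460,240,4,'s9c')
go(.638,.133,.029,-50.4)"
```

```text
clock 18.1 pos [0.6357 0.1357 0.0501] jaw -50.4 tilt [-0.001 -0.    -1.   ] F [ 0.9 -0.1 -2.2] w 22.8 q [-0.01  0.7  -0.43  1.65  0.36  0.87 -1.47]
delta_pos [0.0, 0.014, 0.084] dist 0.021 dr [-0.0, 0.0, -0.0] rows 0.4
```

View pics/s9c.png

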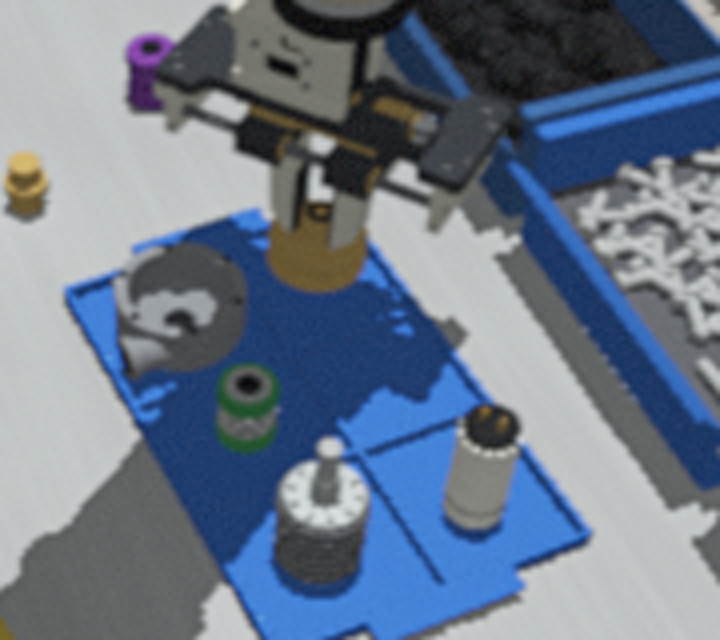

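The impeller is at about (317,260), over the rear left pocket. Lowering it.

Call:
send_rows(claw=[1, 1, 1, 1, 1], delta_pos=[[0, 0.01, 0.04], [0, 0.01, 0.07], [0, 0.01, 0.079], [0, 0.01, 0.079], [0, 0.01, 0.079]], dr=[[0, 0, 0], [0, 0, 0], [0, 0, 0], [0, 0, 0], [0, 0, 0]])

```text
clock: 18.6
position: [0.6375, 0.1341, 0.0306]
ee_rot: [-2.956, -1.064, -0.0]
force: [0.4, 0.5, -3.0]
width: 0.25
```

```bash
python3 -c "
from h import *
go(.638,.133,.0285,-50.4)"
```

```text
clock 18.6 pos [0.6375 0.1341 0.0306] jaw -50.4 tilt [ 0.  0. -1.] F [ 0.4  0.5 -3. ] w 23.0 q [-0.02  0.72 -0.42  1.66  0.37  0.84 -1.48]
delta_pos [-0.001, 0.005, 0.008] dist 0.002 dr [0.0, -0.0, -0.0] rows 0.0
```

Call:
send_rows(claw=[1, 1, 1, 1, 1], delta_pos=[[0, 0, 0.004], [0, 0, 0.007], [0, 0, 0.008], [0, 0, 0.008], [0, 0, 0.008]], dr=[[0, 0, 0], [0, 0, 0], [0, 0, 0], [0, 0, 0], [0, 0, 0]])

```text
clock: 19.1
position: [0.6375, 0.1339, 0.0285]
ee_rot: [2.956, 1.063, 0.0]
force: [-0.6, 0.9, -2.2]
width: 0.248
```

```bash
python3 -c "
from h import *
go(.638,.133,.0285,-50.4)"
```

```text
clock 19.1 pos [0.6375 0.1339 0.0285] jaw -50.4 tilt [ 0. -0. -1.] F [-0.6  0.9 -2.2] w 22.9 q [-0.02  0.72 -0.42  1.66  0.37  0.84 -1.48]
delta_pos [-0.001, 0.004, 0.0] dist 0.001 dr [0.0, -0.0, -0.0] rows 0.0
```

Still just hanging. I'll go 0.5 mm lower, then release.

Call:
send_rows(claw=[1, 1, 1, -0.1, -0.1], delta_pos=[[0, 0, 0.001], [0, 0, 0.002], [0, 0, 0.002], [0, 0, 0.002], [0, 0, 0.002]], dr=[[0, 0, 0], [0, 0, 0], [0, 0, 0], [0, 0, 0], [0, 0, 0]])

```text
clock: 19.6
position: [0.6378, 0.1341, 0.0281]
ee_rot: [-2.956, -1.063, -0.001]
force: [-0.5, 0.1, -0.5]
width: 0.376
```

Call:
send_rows(claw=[-0.1, -0.1, -0.1, -0.1, -0.1], delta_pos=[[0, 0, 0], [0, 0, -0.04], [0, 0, -0.15], [0, 0, -0.35], [0, 0, -0.5]], dr=[[0, 0, 0], [0, 0, 0], [0, 0, 0], [0, 0, 0], [0, 0, 0]])

```text
clock: 20.1
position: [0.6378, 0.1344, 0.1561]
ee_rot: [-2.956, -1.064, -0.003]
force: [0.8, -0.1, -0.1]
width: 0.552
```

```bash
python3 -c "
from h import *
go(.389,-.317,.15,-50)
im,d=snap('side','s10'); crop(im,280,80,460,240,4,'s10c')"
```

```text
clock 20.1 pos [0.6378 0.1344 0.1561] jaw -50.4 tilt [ 0.002  0.001 -1.   ] F [ 0.8 -0.1 -0.1] w 50.8 q [ 0.02  0.59 -0.48  1.56  0.29  1.07 -1.41]
delta_pos [-1.918, 0.757, 0.021] dist 0.515 dr [0.0, -0.001, -0.004] rows 10.3
```

View pics/s10c.png

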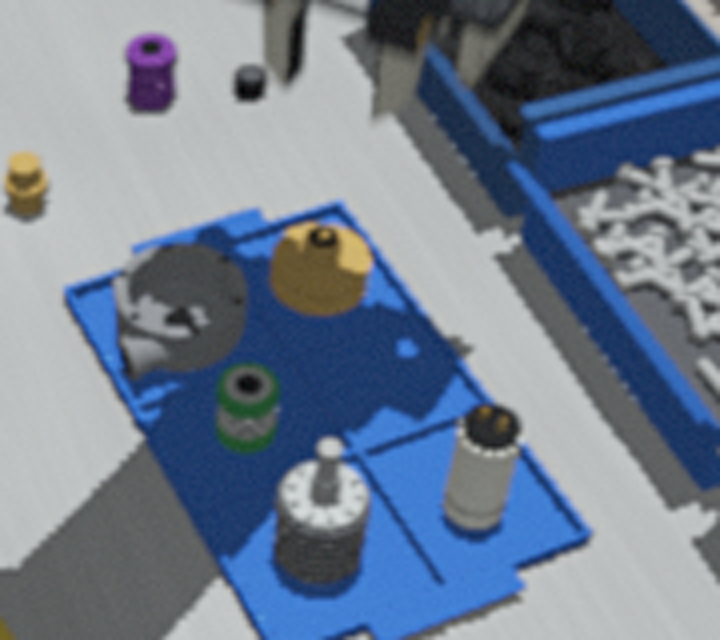

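The impeller stands neck up in the rear left pocket at about (320,270). Next is the ring.

Call:
send_rows(claw=[-0.6, -0.6, -0.6, -0.6, -0.6], delta_pos=[[-0.17, 0.06, 0], [-0.36, 0.13, 0], [-0.54, 0.21, 0], [-0.72, 0.29, 0], [-0.92, 0.36, 0]], dr=[[0, 0, 0], [0, 0, 0], [0, 0, 0], [0, 0, 0], [0, 0, 0]])

```text
clock: 20.65
position: [0.5184, -0.0811, 0.1536]
ee_rot: [2.955, 1.063, 0.002]
force: [0.5, -0.6, -0.3]
width: 0.797
```

Call:
send_rows(claw=[-0.6, -0.6, -0.6, -0.6, -0.6], delta_pos=[[-0.18, 0.07, 0], [-0.36, 0.14, 0], [-0.54, 0.21, 0], [-0.72, 0.28, 0.02], [-0.88, 0.35, 0.05]], dr=[[0, 0, 0], [0, 0, 0], [0, 0, 0], [0, 0, 0], [0, 0, 0]])

```text
clock: 21.15
position: [0.4041, -0.2892, 0.1414]
ee_rot: [2.955, 1.062, 0.001]
force: [0.1, -0.5, 0.4]
width: 0.799
```

```bash
python3 -c "
from h import *
go(.389,-.317,.05,-50)"
```

```text
clock 21.15 pos [ 0.4041 -0.2892  0.1414] jaw -50.5 tilt [ 0.001 -0.002 -1.   ] F [ 0.1 -0.5  0.4] w 73.5 q [ 0.86  0.36 -0.44  1.96  0.2   0.86 -0.57]
delta_pos [-0.117, 0.047, 0.366] dist 0.097 dr [0.001, -0.0, -0.004] rows 1.9
```

Call:
send_rows(claw=[-0.6, -0.6, -0.6, -0.6, -0.6], delta_pos=[[-0.1, 0.04, 0.03], [-0.117, 0.047, 0.18], [-0.117, 0.047, 0.3], [-0.117, 0.047, 0.39], [-0.117, 0.047, 0.41]], dr=[[0, 0, 0], [0, 0, 0], [0, 0, 0], [0, 0, 0], [0, 0, 0]], force=10)

```text
clock: 21.65
position: [0.389, -0.314, 0.0363]
ee_rot: [-2.954, -1.063, 0.003]
force: [-0.3, 0.9, -0.0]
width: 0.798
```

```bash
python3 -c "
from h import *
im,d=snap('top','t2'); crop(im,380,180,540,300,4,'t2c')
go(.389,-.317,.006,-50)"
```

```text
clock 21.7 pos [ 0.3895 -0.3141  0.0368] jaw -50.4 tilt [-0.002  0.002 -1.   ] F [ 0.3  0.6 -0.2] w 73.7 q [ 0.85  0.52 -0.37  2.04  0.31  0.63 -0.6 ]
delta_pos [-0.009, 0.008, 0.123] dist 0.031 dr [-0.001, 0.0, -0.004] rows 0.6
```

View pics/t2c.png

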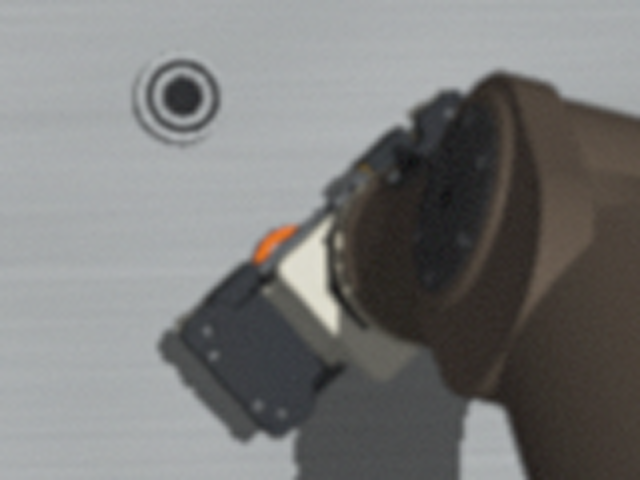

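The ring at (275,243) in the crop sits under the hand. Going down.

Call:
send_rows(claw=[-0.6, -0.6, -0.6, -0.6, -0.6], delta_pos=[[-0.008, 0.005, 0.05], [-0.008, 0.005, 0.09], [-0.008, 0.005, 0.115], [-0.008, 0.005, 0.115], [-0.008, 0.005, 0.115]], dr=[[0, 0, 0], [0, 0, 0], [0, 0, 0], [0, 0, 0], [0, 0, 0]])

```text
clock: 22.2
position: [0.3895, -0.3169, 0.0094]
ee_rot: [2.956, 1.064, 0.0]
force: [-0.6, -0.4, 0.5]
width: 0.794
```

```bash
python3 -c "
from h import *
go(.389,-.317,.004,-50)"
```

```text
clock 22.2 pos [ 0.3895 -0.3169  0.0094] jaw -50.4 tilt [ 0. -0. -1.] F [-0.6 -0.4  0.5] w 73.1 q [ 0.83  0.57 -0.34  2.06  0.34  0.57 -0.63]
delta_pos [-0.002, -0.001, 0.021] dist 0.005 dr [0.0, 0.0, -0.004] rows 0.1
```

Call:
send_rows(claw=[-0.6, -0.6, -0.6, 1, 1], delta_pos=[[0, 0, 0.01], [0, 0, 0.019], [0, 0, 0.019], [0, 0, 0.019], [0, 0, 0.019]], dr=[[0, 0, 0], [0, 0, 0], [0, 0, 0], [0, 0, 0], [0, 0, 0]], force=10)

```text
clock: 22.7
position: [0.3895, -0.317, 0.0046]
ee_rot: [2.956, 1.063, 0.0]
force: [0.1, -0.3, 1.1]
width: 0.675
```

Call:
send_rows(claw=[1, 1, 1, 1, 1], delta_pos=[[0, 0, 0], [0, 0, 0], [0, 0, 0], [0, 0, 0], [0, 0, 0]], dr=[[0, 0, 0], [0, 0, 0], [0, 0, 0], [0, 0, 0], [0, 0, 0]])

```text
clock: 23.2
position: [0.3895, -0.317, 0.0045]
ee_rot: [2.956, 1.064, 0.0]
force: [0.9, 0.6, 0.8]
width: 0.536
```

```bash
python3 -c "
from h import *
go(.638,.1338,.15,-50)"
```

```text
clock 23.2 pos [ 0.3895 -0.317   0.0045] jaw -50.4 tilt [ 0. -0. -1.] F [0.9 0.6 0.8] w 49.3 q [ 0.83  0.57 -0.34  2.06  0.34  0.56 -0.63]
delta_pos [1.915, -0.756, -0.582] dist 0.535 dr [0.0, -0.0, -0.004] rows 10.7
```

Call:
send_rows(claw=[1, 1, 1, 1, 1], delta_pos=[[0, 0, -0.08], [0, 0, -0.22], [0, 0, -0.38], [0, 0, -0.52], [0, 0, -0.58]], dr=[[0, 0, 0], [0, 0, 0], [0, 0, 0], [0, 0, 0], [0, 0, 0]])

```text
clock: 23.7
position: [0.3906, -0.3175, 0.1526]
ee_rot: [2.953, 1.062, 0.004]
force: [0.6, -0.1, -0.9]
width: 0.538
```

```bash
python3 -c "
from h import *
im,d=snap('side','s11'); crop(im,290,220,450,360,4,'s11c')
go(.638,.1338,.15,-50)
# impeller neck & disc location
im=cv2.imread('pics/s10.png'); print(plane('side',[[280+322/4,80+236/4]],.041).round(4))"
```

```text
clock 23.75 pos [ 0.3911 -0.3179  0.1537] jaw -50.4 tilt [ 0.004 -0.004 -1.   ] F [ 0.7 -0.6  0.8] w 49.6 q [ 0.92  0.36 -0.44  1.93  0.19  0.89 -0.5 ]
delta_pos [1.912, -0.764, 0.013] dist 0.515 dr [0.003, -0.001, -0.004] rows 10.3
[[0.6399 0.1367 0.041 ]]
```

View pics/s11c.png

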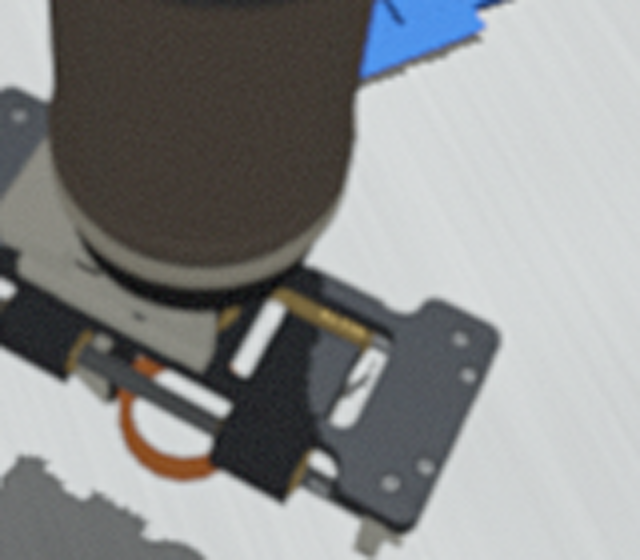

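The ring is held level, arc at (170,430). Carrying it over.

Call:
send_rows(claw=[1, 1, 1, 1, 1], delta_pos=[[0.15, -0.06, 0], [0.33, -0.13, 0], [0.51, -0.2, 0], [0.7, -0.28, 0], [0.88, -0.35, 0]], dr=[[0, 0, 0], [0, 0, 0], [0, 0, 0], [0, 0, 0], [0, 0, 0]])

```text
clock: 24.25
position: [0.5033, -0.1076, 0.1488]
ee_rot: [-2.956, -1.063, 0.001]
force: [0.7, -0.6, -0.8]
width: 0.536
```

Call:
send_rows(claw=[1, 1, 1, 1, 1], delta_pos=[[0.18, -0.07, 0], [0.36, -0.14, 0], [0.54, -0.21, 0], [0.72, -0.29, 0], [0.88, -0.35, 0]], dr=[[0, 0, 0], [0, 0, 0], [0, 0, 0], [0, 0, 0], [0, 0, 0]])

```text
clock: 24.75
position: [0.6172, 0.1011, 0.1485]
ee_rot: [-2.955, -1.065, 0.002]
force: [-0.7, 0.2, -0.8]
width: 0.535
```

```bash
python3 -c "
from h import *
go(.638,.134,.08,-50.4)"
```

```text
clock 24.75 pos [0.6172 0.1011 0.1485] jaw -50.3 tilt [-0.001  0.    -1.   ] F [-0.7  0.2 -0.8] w 49.2 q [ 0.08  0.56 -0.49  1.63  0.3   1.03 -1.38]
delta_pos [0.148, -0.048, 0.274] dist 0.079 dr [-0.0, 0.0, 0.0] rows 1.6
```

Call:
send_rows(claw=[1, 1, 1, 1, 1], delta_pos=[[0.1, -0.03, 0], [0.145, -0.048, 0.06], [0.145, -0.048, 0.18], [0.145, -0.048, 0.27], [0.145, -0.048, 0.27]], dr=[[0, 0, 0], [0, 0, 0], [0, 0, 0], [0, 0, 0], [0, 0, 0]])

```text
clock: 25.25
position: [0.634, 0.1281, 0.0769]
ee_rot: [2.956, 1.062, -0.013]
force: [0.0, 0.5, -0.8]
width: 0.536
```

Call:
send_rows(claw=[1, 1, 1, 1, 1], delta_pos=[[0, 0, 0], [0, 0, 0], [0, 0, 0], [0, 0, 0], [0, 0, 0]], dr=[[0, 0, 0], [0, 0, 0], [0, 0, 0], [0, 0, 0], [0, 0, 0]])

```text
clock: 25.75
position: [0.6377, 0.1306, 0.0827]
ee_rot: [2.956, 1.063, 0.002]
force: [-0.6, -0.2, 0.7]
width: 0.536
```

```bash
python3 -c "
from h import *
im,d=snap('side','s12'); crop(im,290,60,450,200,5,'s12c')
go(.638,.134,.031,-50.4)"
```

```text
clock 25.8 pos [0.6376 0.1307 0.0825] jaw -50.4 tilt [ 0.001  0.    -1.   ] F [0.8 0.2 0.6] w 49.3 q [ 0.01  0.66 -0.46  1.63  0.35  0.93 -1.45]
delta_pos [0.01, -0.009, 0.206] dist 0.052 dr [0.0, -0.0, -0.0] rows 1.0
```

View pics/s12c.png

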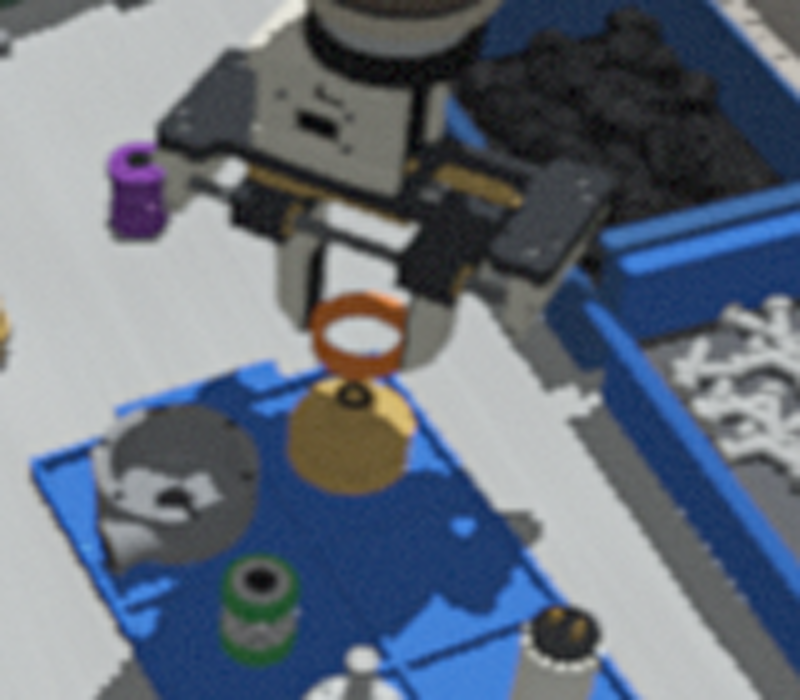

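The ring at (362,335) is held level above the impeller neck at (355,393). Lowering in steps.

Call:
send_rows(claw=[1, 1, 1, 1, 1], delta_pos=[[0.01, -0.009, 0.05], [0.01, -0.009, 0.1], [0.01, -0.009, 0.14], [0.01, -0.009, 0.14], [0.01, -0.009, 0.14]], dr=[[0, 0, 0], [0, 0, 0], [0, 0, 0], [0, 0, 0], [0, 0, 0]])

```text
clock: 26.3
position: [0.6375, 0.1338, 0.0463]
ee_rot: [-2.956, -1.063, 0.002]
force: [-0.2, -0.2, 0.1]
width: 0.533
```

```bash
python3 -c "
from h import *
go(.638,.134,.031,-50.4)"
```

```text
clock 26.3 pos [0.6375 0.1338 0.0463] jaw -50.4 tilt [-0.001 -0.    -1.   ] F [-0.2 -0.2  0.1] w 49.0 q [-0.    0.71 -0.45  1.65  0.37  0.87 -1.48]
delta_pos [0.002, 0.001, 0.061] dist 0.015 dr [-0.0, 0.001, -0.0] rows 0.3
```

Call:
send_rows(claw=[1, 1, 1, 1, 1], delta_pos=[[0, 0, 0.02], [0, 0, 0.04], [0, 0, 0.058], [0, 0, 0.062], [0, 0, 0.062]], dr=[[0, 0, 0], [0, 0, 0], [0, 0, 0], [0, 0, 0], [0, 0, 0]])

```text
clock: 26.8
position: [0.6377, 0.1339, 0.0312]
ee_rot: [2.956, 1.064, -0.001]
force: [-0.3, -0.1, 0.4]
width: 0.534
```

```bash
python3 -c "
from h import *
go(.638,.134,.0287,-50.4)"
```

```text
clock 26.8 pos [0.6377 0.1339 0.0312] jaw -50.4 tilt [-0. -0. -1.] F [-0.3 -0.1  0.4] w 49.1 q [-0.01  0.72 -0.44  1.66  0.38  0.85 -1.49]
delta_pos [0.001, 0.0, 0.01] dist 0.003 dr [-0.0, 0.0, -0.0] rows 0.1
```

Call:
send_rows(claw=[1, 1, 1, 1, 1], delta_pos=[[0, 0, 0.003], [0, 0, 0.006], [0, 0, 0.009], [0, 0, 0.009], [0, 0, 0.009]], dr=[[0, 0, 0], [0, 0, 0], [0, 0, 0], [0, 0, 0], [0, 0, 0]])

```text
clock: 27.3
position: [0.6378, 0.134, 0.0292]
ee_rot: [2.956, 1.064, -0.0]
force: [-0.8, 0.2, -0.5]
width: 0.535
```

Call:
send_rows(claw=[-0.4, -0.4, -0.4, -0.4, -0.4], delta_pos=[[0, 0, 0], [0, 0, 0], [0, 0, 0], [0, 0, 0], [0, 0, 0]], dr=[[0, 0, 0], [0, 0, 0], [0, 0, 0], [0, 0, 0], [0, 0, 0]])

```text
clock: 27.8
position: [0.6379, 0.1339, 0.0293]
ee_rot: [2.956, 1.063, 0.0]
force: [-0.4, -0.2, 0.1]
width: 0.701
```

Call:
send_rows(claw=[-0.4, -0.4, -0.4, -0.4, -0.4], delta_pos=[[0, 0, -0.03], [0, 0, -0.1], [0, 0, -0.25], [0, 0, -0.45], [0, 0, -0.6]], dr=[[0, 0, 0], [0, 0, 0], [0, 0, 0], [0, 0, 0], [0, 0, 0]])

```text
clock: 28.3
position: [0.6382, 0.1344, 0.1827]
ee_rot: [-2.956, -1.064, -0.003]
force: [1.0, -0.3, -1.5]
width: 0.702
```

Call:
send_rows(claw=[-0.4, -0.4, -0.4, -0.4, -0.4], delta_pos=[[-0.15, 0.06, 0], [-0.33, 0.13, 0], [-0.51, 0.2, 0], [-0.7, 0.28, 0], [-0.85, 0.34, 0]], dr=[[0, 0, 0], [0, 0, 0], [0, 0, 0], [0, 0, 0], [0, 0, 0]])

```text
clock: 28.8
position: [0.5268, -0.0694, 0.1798]
ee_rot: [2.956, 1.062, -0.0]
force: [0.8, -1.1, -0.5]
width: 0.7
```

Call:
send_rows(claw=[-0.4, -0.4, -0.4, -0.4, -0.4], delta_pos=[[-0.15, 0.06, 0], [-0.33, 0.13, 0], [-0.51, 0.2, 0], [-0.7, 0.28, 0], [-0.85, 0.34, 0]], dr=[[0, 0, 0], [0, 0, 0], [0, 0, 0], [0, 0, 0], [0, 0, 0]])

```text
clock: 29.3
position: [0.417, -0.2702, 0.18]
ee_rot: [2.956, 1.061, 0.0]
force: [0.7, -0.4, -0.1]
width: 0.7
```

```bash
python3 -c "
from h import *
im,d=snap('side','s13'); crop(im,280,110,440,260,5,'s13c')
im,d=snap('top','t3'); crop(im,215,105,385,225,4,'t3c')
P=cloud('top',d); print(d.shape)
go(.4,-.3,.2)"
```

```text
(400, 640)
clock 29.4 pos [ 0.4149 -0.2739  0.1795] jaw -50.9 tilt [-0.002 -0.003 -1.   ] F [ 1.8  0.5 -0.6] w 64.2 q [ 0.83  0.32 -0.45  1.91  0.17  0.95 -0.59]
delta_pos [-0.112, 0.044, -0.082] dist 0.036 dr [0.001, 0.001, -0.0] rows 0.7
```

View pics/s13c.png

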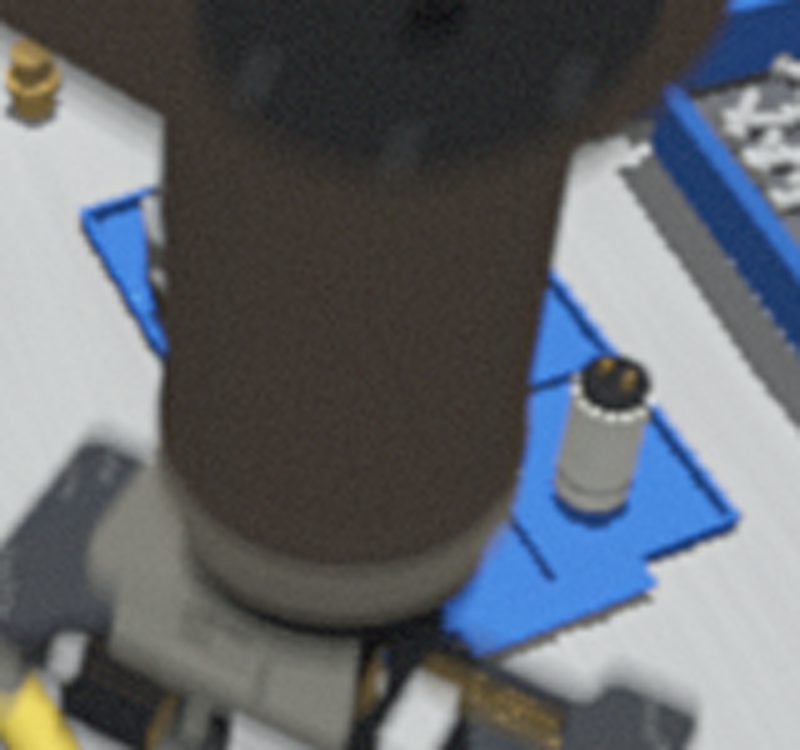

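View pics/t3c.png

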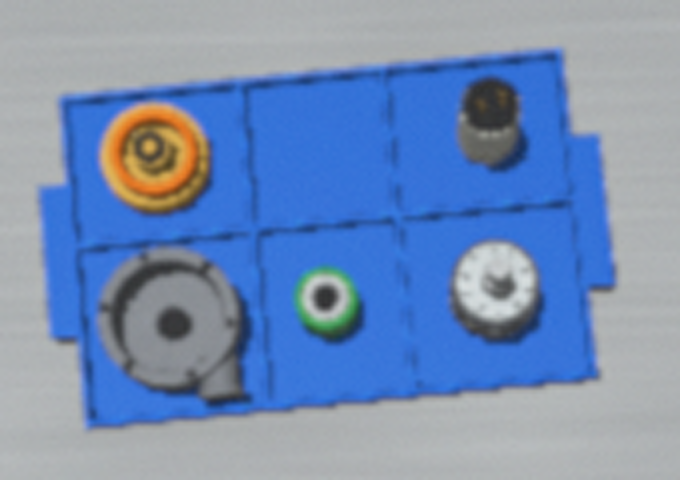

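The top view shows:
- seal at (326,300)
- capacitor at (488,120)
- impeller at (155,158), with the ring around its neck
- rotor at (496,285) and volute at (172,320), where they were

Last, a numeric check of ring height and tilt and of the rotor and volute.

Run:
```python
from h import *
a=cv2.imread('pics/top0.png'); b=cv2.imread('pics/t3.png')
for n,(u0,v0,u1,v1) in dict(rotor=(322,158,356,196),volute=(236,164,282,208)).items():
    t=a[v0:v1,u0:u1]; r=cv2.matchTemplate(b[v0-6:v1+6,u0-6:u1+6],t,cv2.TM_CCOEFF_NORMED); _,m,_,l=cv2.minMaxLoc(r); print(n,"shift px",l[0]-6,l[1]-6,round(m,3))
d=np.load('pics/t3d.npy'); P=cloud('top',d)
m=hsvmask(b,(3,150,120),(14,255,255)); m[:, :230]=0; m[:,280:]=0; m[:125]=0; m[165:]=0
m=cv2.erode(m,np.ones((2,2)))
q=P[m>0]; print(len(q),q.mean(0).round(4),np.median(q[:,2]))
A=np.c_[q[:,:2]-q[:,:2].mean(0),np.ones(len(q))]; print("tilt",np.linalg.lstsq(A,q[:,2],rcond=None)[0].round(3))
print(readout.observe()['force'])
arm.sign_off()
```

```text
rotor shift px 0 0 0.999
volute shift px 0 0 0.999
68 [0.6363 0.1313 0.035 ] 0.035598755696736095
tilt [-0.035 -0.061  0.035]
[ 1.80274347  0.50011499 -0.58010839]
the job is handed in; nothing more can be done
```

The kit is laid out as asked and handed in, after about 29 s on the robot's clock. I placed the parts in the order given:
- **Seal:** stands in the front middle pocket.
- **Capacitor:** stands in the pocket behind the rotor.
- **Impeller:** neck up in the pocket behind the volute.
- **Wear ring:** flat around the impeller's neck.

The last checks, from the top camera:
- **Positions:** every part is in its pocket, and the rotor and volute show no shift (0 pixels) since the start.
- **Ring:** it measures about 35–36 mm high at its top, against 38 mm expected. The fitted tilt is 2–4°. I put both down to depth noise and edge pixels, so I take it to be lying flat.
- **Side view:** the arm blocked the final picture from the side, so only the top view confirms the finished layout.

Setting down the seal pressed it for a moment at about 26 N on the wrist; nothing else came near a force limit. The purple look-alike was left alone.

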